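# Roll a specimen vial across the label reader to the green line

## Robot

A 6-joint arm with a two-finger parallel gripper is mounted at the origin on the work surface. World frame = base frame: x ahead of the robot, y to its left, z up, the work surface at z = 0. Lengths are in m, angles in rad, forces in N, time in s.
With the tool pointing down it reaches from about 0.325 to 0.775 m from the base axis. Payload 5.5 kg.
Tool frame: the origin (TCP) lies on the centre line of the jaws, within the pads' length; the fingertips stand tip_reach ahead of it and the grasp point (between the pads) lies 5 mm behind it (tip_reach is the distance from the TCP to the fingertips, in m); z points along the fingers, y is the line along which they close (so a half turn about z gives the same grasp; the last joint's range is limited). The gripper opens to 85 mm and grips with 20 to 120 N. Pads are 22 mm wide; open, the fingers measure 114 mm over their backs; the gripper's body (76 mm by 85 mm) begins 54 mm behind the grasp point. The pads swing forward as they close: fully open they stand 13 mm farther back than shut.
Start: joints at [1.066, 0.091, 1.231, -0, 1.82, -0.057], TCP at [0.26, 0.541, 0.214] pointing down, gripper open.
Joint ranges: [-2.87, 2.87], [-0.86, 2.18], [0.17, 2.46], [-1.51, 4.65], [0.06, 2.69], [-2.65, 2.65]. Speed limits (rad/s): [2.57, 2.57, 3.01, 3.14, 3.14, 3.14].

## Interface

Orientations are given as a rotation vector (axis times angle).
In Python, from cell import * gives the robot as it stands.
- The arm moves only by the tool jog_arm, never from a script. Its argument "deltas" is a list of rows, each an object of numbers: "jaw": the finger opening in m, from 0 to 0.0854; "dx", "dy", "dz": the shift along the tool's x, y, z in m; "ax", "ay", "az": the turn, a rotation vector about the tool's x, y, z in units of 6 degrees (1.0 is 6 degrees). A call has 1 to 20 rows; each row is the pose to reach, as a shift and turn from the pose commanded when the call began, along the tool's axes at that moment; what a row does not reach only later rows make up. A row lasts 1/12 s, in which the tool goes at most 41.7 mm and 7.16 degrees, less where a joint would pass 70% of its speed; a pose out of reach is approached as far as the arm can. A call with a gripper value outside its range is refused whole. The fingers move at their own pace and stop on an object; "force" is the grip in N (left out, the last holds). Time passes only in rows, so rows that repeat a pose let the fingers close. It gives the time, the measured TCP pose, the force, the opening and the grip force at its end, in the units of the state.
- get_state(): the state, without advancing time (a new reading comes with each control period).
- grab_frame(name): name is "scene" or "side" or "wrist"; returns the picture (420x560x3 uint8, red, green, blue); there is no depth.
- camera_params(name): a dict with "K" (3x3 intrinsics, pixels), "world_to_cam" (4x4, takes a point from world to camera coordinates); the wrist camera has in their place "hand_eye" (4x4, takes a point from camera to tool coordinates, whose origin is the TCP and whose axes are the flange's). Camera axes: x right, y down, z forward; pixel columns grow to the right and rows downward; lengths in m; the calibration is good to about 2 mm. A picture is of the moment at which its call begins: read the wrist's pose just before it. camera_params takes no time and is no camera call.
- sign_off(): hands the job in; it is judged then, once.
The state is a dict: "time_s": time; "joint_positions": joint angles; "joint_velocities": joint speeds; "effort": joint torques, N m; "tcp_pos": TCP position; "tcp_rot": TCP orientation; "wrist_force": force on the tool from outside, world axes, zero at the start; "wrist_torque": the same for the moment, N m; "finger_gap": finger opening in m; "gripper_force": force on a finger pad.
Only numpy, scipy, OpenCV 4.12 (cv2) and the standard library are available. Lean on these libraries where they do the work, as an engineer would, in place of code of your own. Each camera call takes 0.05 s, during which the arm holds its last target. There are 200 camera calls.

## Task

Clear the reader lane: set the black slide box down flat and the yellow lens canister down upright on the white sheet, both there together and let go. Then, without lifting it, slowly roll the capped specimen vial along the lane and over the reader window by pushing its side - at least one full turn, not slid along - until it lies at rest along the green line with its middle over the line, never overshooting it. Leave the tally counter, stain bottle and lens brush where they are.

Things in the scene. Friction and masses are not known exactly. Their poses are not given: they have to be found in the camera images.
- lane: fixed label reader: flat grey lane 420 mm long (its x), 190 mm wide (its y), surface 4 mm above the bench. White rails along both sides, 10 mm thick, inner faces 85 mm from the middle, tops 16 mm above the bench; ends open. Dark window 70 mm long flush in it. Origin: middle of its underside, at bench height. +x is the rolling direction, from the vial towards the green line
- mark: green line, painted strip 12 mm wide lying flush across the lane with two green tabs on the rails. Origin: middle of the strip, at the lane's surface. Its x axis is the rolling direction (same as the lane's), its y axis runs along the line. It cannot be moved and nothing catches on it
- vial: white vial, orange cap, black bars on its label, 30 mm diameter, 96 mm long, about 60 g, lying loose near the lane's -x end. Origin: middle of its axis, 15 mm above the lane. Its y is the cylinder's axis (cap at +y), roughly across the lane; its x and z turn as it rolls, z up at the start. It rolls when pushed; rolling resistance stops it within some mm after a slow push
- slide_box: black slide box, closed and rigid, 50 mm (its x) by 95 mm (its y) by 32 mm high, about 130 g, lying flat on the lane between the vial and the lane's far end. Origin: centre of its underside
- canister: yellow plastic lens canister with a thin black ring, upright cylinder 34 mm diameter, 55 mm high, about 110 g, standing on the lane between the vial and the lane's far end. Origin: centre of its underside, z axis up
- sheet: white sheet fixed on the bench, 130 mm (its x) by 150 mm (its y), 2 mm thick, to the left or right of the lane. Origin: centre of its underside at bench height
- tally_counter: grey tally counter with white and blue keys, 100 mm (its x) by 140 mm (its y) by 31 mm high, loose, on the side of the lane away from the sheet. Origin: centre of its underside. To be left alone
- stain_bottle: small amber bottle with black cap, 36 mm diameter, 62 mm high, loose, beyond the lane. Origin: centre of its underside. To be left alone
- lens_brush: lens brush with blue handle, 121 mm long along its y, 20 mm wide, 15 mm high, loose, lying beyond the lane. Origin: near the middle of its length, on its underside. To be left alone

How it is judged:
By the outcome, as a careful person would: the job done as asked, in the order asked, and still so for the second after the job is handed in, with the robot touching nothing.
It also fails if it takes over 72 s, if anything falls off the work surface, if the arm or the gripper's body presses on something with over 40 N, if the wrist force passes 120 N, or if a joint passes its speed limit or range.

## Working session

There is one attempt and no reset: what is moved stays moved. The work goes in short steps, Python scripts to look and compute and a tool call to move; the robot and the scene stay as the last step left them, time stands still between calls to the robot, and variables do not carry over. Pictures are saved under pics/ and viewed, at most 10 in all, crops included, and the job is handed in when it is done.

Besides the shell and the picture viewer there is one more tool, called after "Call:" as name([rows], argument=value, ...), one row to a line, values as JSON. jog_arm: Moves the arm, as the interface text tells. Its arguments: {"type":"object","properties":{"deltas":{"type":"array","items":{"type":"object","properties":{"jaw":{"type":"number"},"dx":{"type":"number"},"dy":{"type":"number"},"dz":{"type":"number"},"ax":{"type":"number"},"ay":{"type":"number"},"az":{"type":"number"}}}},"force":{"type":"number"}},"required":["deltas"]}

```bash
mkdir -p pics; ls; python3 - <<'E'
from cell import *
import cv2,numpy as np
s=get_state();print(s['time_s'],s['tcp_pos'],s['tcp_rot'],s['finger_gap'])
print({k:v for k,v in s.items() if 'tip' in k})
a=grab_frame("scene");b=grab_frame("side")
cv2.imwrite("pics/scene.png",a[:,:,::-1]);cv2.imwrite("pics/side.png",b[:,:,::-1])
for n in("scene","side","wrist"):
    print(n,{k:np.round(v,4).tolist() if not isinstance(v,str) else v for k,v in camera_params(n).items()})
try: print(tip_reach)
except Exception as e: print(e)
E
```

```text
pics
0.0 [0.25963072 0.54053636 0.21301416] [-0.69744868 -3.06260974  0.00313934] 0.08500124854460492
{}
scene {'K': [[399.1101, 0.0, 281.4428], [0.0, 399.1101, 208.8987], [0.0, 0.0, 1.0]], 'world_to_cam': [[0.7762, 0.6305, -0.0016, -0.4792], [0.4458, -0.5506, -0.7058, -0.227], [-0.4458, 0.5471, -0.7084, 1.1956], [0.0, 0.0, 0.0, 1.0]]}
side {'K': [[418.3969, 0.0, 278.8237], [0.0, 418.3969, 201.9911], [0.0, 0.0, 1.0]], 'world_to_cam': [[0.8902, -0.4551, 0.0195, -0.562], [-0.2089, -0.446, -0.8703, 0.1553], [0.4048, 0.7707, -0.4921, 0.7464], [0.0, 0.0, 0.0, 1.0]]}
wrist {'K': [[334.7543, 0.0, 278.0129], [0.0, 334.7543, 207.3727], [0.0, 0.0, 1.0]], 'hand_eye': [[0.0, -0.9548, -0.2973, 0.0759], [1.0, -0.0001, 0.0004, 0.0002], [-0.0004, -0.2973, 0.9548, -0.1595], [0.0, 0.0, 0.0, 1.0]]}
0.014
```

View pics/scene.png

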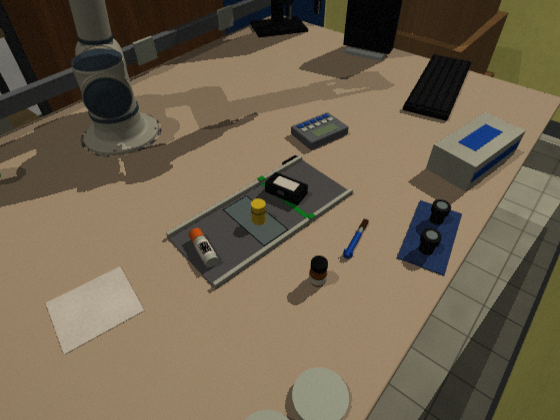

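View pics/side.png

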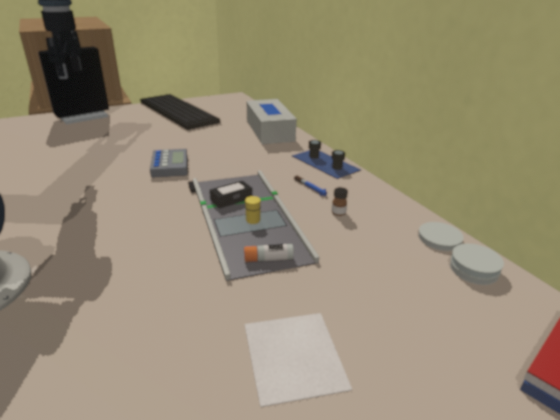

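The scene view shows the vial at (204,246), canister at (258,212), box at (287,187), green tabs at (262,180) and (311,215), and the sheet around (95,307). The side view agrees. I'll convert these pixels to world positions.

```bash
cat > h.py <<'E'
import numpy as np,cv2
from cell import *
from scipy.spatial.transform import Rotation as R
def cam(n,s=None):
    p=camera_params(n)
    if n!="wrist": return np.array(p["K"]),np.linalg.inv(np.array(p["world_to_cam"]))
    T=np.eye(4);T[:3,:3]=R.from_rotvec(s["tcp_rot"]).as_matrix();T[:3,3]=s["tcp_pos"]
    return np.array(p["K"]),T@np.array(p["hand_eye"])
def ray(c,uv):
    K,T=c;d=T[:3,:3]@np.linalg.solve(K,[uv[0],uv[1],1]);return T[:3,3],d
def onz(c,uv,z):
    o,d=ray(c,uv);return (o+d*(z-o[2])/d[2])
def mask(im,lo,hi):
    return cv2.inRange(cv2.cvtColor(im,cv2.COLOR_RGB2HSV),lo,hi)
def rects(m,amin=30):
    cs,_=cv2.findContours(m,cv2.RETR_EXTERNAL,cv2.CHAIN_APPROX_NONE)
    return [(cv2.contourArea(c),cv2.minAreaRect(c)) for c in sorted(cs,key=cv2.contourArea)[::-1] if cv2.contourArea(c)>amin]
E
python3 - <<'E'
from h import *
np.set_printoptions(precision=4,suppress=True)
c=cam("scene");d=cam("side")
def p(n,pts,z,cc=c):
    for u in pts: print(n,u,onz(cc,u,z))
p("lane",[(168,235),(302,158),(352,193),(216,277)],.016)
p("laneS",[(196,180),(262,174),(313,257),(226,272)],.016,d)
p("sheet",[(47,309),(124,270),(143,308),(66,346)],.002)
p("sheetS",[(246,323),(326,316),(346,389),(260,398)],.002,d)
p("tabs",[(262,180),(311,215)],.016);p("tabsS",[(204,204),(275,194)],.016,d)
p("vial",[(197,232),(210,262)],.019);p("can",[(258,203)],.059);p("box",[(266,184),(280,175),(307,187),(293,199)],.036)
p("canS",[(253,201)],.059,d)
p("counter",[(319,128)],.03);p("bottle",[(319,262)],.06)
E
```

```text
lane (168, 235) [ 0.44   -0.1821  0.016 ]
lane (302, 158) [0.505 0.227 0.016]
lane (352, 193) [0.6849 0.193  0.016 ]
lane (216, 277) [ 0.6043 -0.1941  0.016 ]
laneS (196, 180) [0.4953 0.2152 0.016 ]
laneS (262, 174) [0.6689 0.1753 0.016 ]
laneS (313, 257) [ 0.6007 -0.2068  0.016 ]
laneS (226, 272) [ 0.4306 -0.1763  0.016 ]
sheet (47, 309) [ 0.3953 -0.447   0.002 ]
sheet (124, 270) [ 0.4329 -0.2974  0.002 ]
sheet (143, 308) [ 0.5381 -0.3285  0.002 ]
sheet (66, 346) [ 0.4938 -0.4643  0.002 ]
sheetS (246, 323) [ 0.419 -0.297  0.002]
sheetS (326, 316) [ 0.5459 -0.3412  0.002 ]
sheetS (346, 389) [ 0.4952 -0.4715  0.002 ]
sheetS (260, 398) [ 0.3821 -0.4312  0.002 ]
tabs (262, 180) [0.4803 0.0901 0.016 ]
tabs (311, 215) [0.6508 0.0683 0.016 ]
tabsS (204, 204) [0.474  0.0842 0.016 ]
tabsS (275, 194) [0.6496 0.0575 0.016 ]
vial (197, 232) [ 0.4859 -0.1369  0.019 ]
vial (210, 262) [ 0.5692 -0.1767  0.019 ]
can (258, 203) [ 0.5588 -0.0114  0.059 ]
box (266, 184) [0.5134 0.0681 0.036 ]
box (280, 175) [0.5185 0.1161 0.036 ]
box (307, 187) [0.598  0.1225 0.036 ]
box (293, 199) [0.5975 0.0678 0.036 ]
canS (253, 201) [ 0.5547 -0.0219  0.059 ]
counter (319, 128) [0.4689 0.356  0.03  ]
bottle (319, 262) [ 0.7617 -0.061   0.06  ]
```

```bash
cat >> h.py <<'E'
def plan(x,y,z,yaw):
    """tool deltas to reach world x,y,z, tool straight down with tool y at world angle yaw (deg)"""
    s=get_state();M=R.from_rotvec(s["tcp_rot"]).as_matrix()
    a=np.radians(yaw);Y=np.array([np.cos(a),np.sin(a),0]);Z=np.array([0,0,-1.])
    G=np.c_[np.cross(Y,Z),Y,Z]
    d=M.T@(np.array([x,y,z])-s["tcp_pos"]);w=R.from_matrix(M.T@G).as_rotvec(degrees=True)/6
    print("t%.2f"%s["time_s"],"d",np.round(d,4),"a",np.round(w,2),"rows",np.ceil(max(np.linalg.norm(d)/.0417,np.linalg.norm(w)*6/7.16)))
E
python3 -c "
from h import *
plan(.55,.03,.21,80)"
```

```text
t0.10 d [-0.4828 -0.3345  0.0037] a [-0.02 -0.   -2.61] rows 15.0
```

Call:
jog_arm([
  {"dx":-0.483,"dy":-0.3345,"dz":0.004,"az":-2.6},
  {"dx":-0.483,"dy":-0.3345,"dz":0.004,"az":-2.6},
  {"dx":-0.483,"dy":-0.3345,"dz":0.004,"az":-2.6},
  {"dx":-0.483,"dy":-0.3345,"dz":0.004,"az":-2.6},
  {"dx":-0.483,"dy":-0.3345,"dz":0.004,"az":-2.6},
  {"dx":-0.483,"dy":-0.3345,"dz":0.004,"az":-2.6},
  {"dx":-0.483,"dy":-0.3345,"dz":0.004,"az":-2.6},
  {"dx":-0.483,"dy":-0.3345,"dz":0.004,"az":-2.6},
  {"dx":-0.483,"dy":-0.3345,"dz":0.004,"az":-2.6},
  {"dx":-0.483,"dy":-0.3345,"dz":0.004,"az":-2.6},
  {"dx":-0.483,"dy":-0.3345,"dz":0.004,"az":-2.6},
  {"dx":-0.483,"dy":-0.3345,"dz":0.004,"az":-2.6},
  {"dx":-0.483,"dy":-0.3345,"dz":0.004,"az":-2.6},
  {"dx":-0.483,"dy":-0.3345,"dz":0.004,"az":-2.6},
  {"dx":-0.483,"dy":-0.3345,"dz":0.004,"az":-2.6},
  {"dx":-0.483,"dy":-0.3345,"dz":0.004,"az":-2.6},
  {"dx":-0.483,"dy":-0.3345,"dz":0.004,"az":-2.6},
  {"dx":-0.483,"dy":-0.3345,"dz":0.004,"az":-2.6},
])

```text
invalid input
```

```bash
python3 - <<'E'
from h import *
s=get_state();w=grab_frame("wrist");np.savez("w1.npz",w=w,**{k:s[k] for k in("tcp_pos","tcp_rot")})
print(s["time_s"],s["tcp_pos"])
cv2.imwrite("pics/w1.png",w[:,:,::-1])
c=cam("wrist",s)
for n,lo,hi,z in[("green",(45,80,40),(85,255,255),.004),("yellow",(20,120,80),(32,255,255),.059),("orange",(4,150,80),(16,255,255),.034),("black",(0,0,0),(180,255,30),.036)]:
    for a,r in rects(mask(w,lo,hi))[:4]:
        print(n,a,np.round(r[0]),"ctr",onz(c,r[0],z).round(4),"corners",[onz(c,q,z)[:2].round(4).tolist() for q in cv2.boxPoints(r)])
E
```

```text
0.1 [0.25965564 0.54058489 0.21314635]
black 39082.0 [280. 344.] ctr [0.4415 0.4553 0.036 ] corners [[0.2153, 0.2172], [0.485, 0.7798], [0.7064, 0.7341], [0.3902, 0.0729]]
black 69.0 [415. 286.] ctr [0.4364 0.6275 0.036 ] corners [[0.426, 0.6204], [0.4231, 0.6262], [0.447, 0.6347], [0.45, 0.6289]]
```

View pics/w1.png

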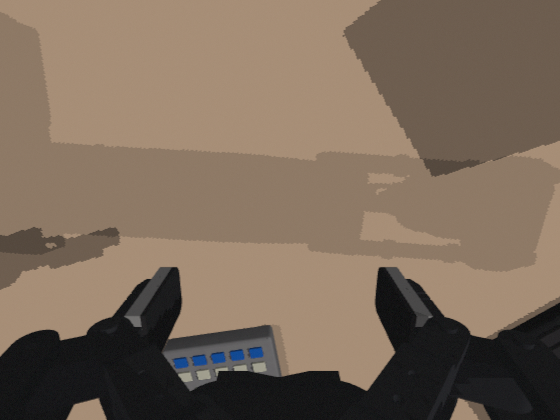

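The move was refused, so this is still the start view with the counter at (220,350). The fingers hide the lower half of the image. I'll retry with every field given.

Call:
jog_arm([
  {"jaw":0.085,"dx":-0.483,"dy":-0.3345,"dz":0.004,"ax":0,"ay":0,"az":-2.6},
  {"jaw":0.085,"dx":-0.483,"dy":-0.3345,"dz":0.004,"ax":0,"ay":0,"az":-2.6},
], force=40)

```text
time_s: 0.32
tcp_pos: [0.2992, 0.4705, 0.2121]
tcp_rot: [-0.308, -3.125, 0.003]
wrist_force: [0.9, 0.5, 0.1]
finger_gap: 0.0854
gripper_force: 0.0
```

```bash
python3 -c "
from h import *
plan(.60,.03,.22,80)"
```

```text
t0.32 d [-0.3809 -0.3734 -0.0075] a [-0.02 -0.01 -0.21] rows 13.0
```

Call:
jog_arm([
  {"jaw":0.085,"dx":-0.381,"dy":-0.373,"dz":-0.0075,"ax":0,"ay":0,"az":-0.2},
  {"jaw":0.085,"dx":-0.381,"dy":-0.373,"dz":-0.0075,"ax":0,"ay":0,"az":-0.2},
  {"jaw":0.085,"dx":-0.381,"dy":-0.373,"dz":-0.0075,"ax":0,"ay":0,"az":-0.2},
  {"jaw":0.085,"dx":-0.381,"dy":-0.373,"dz":-0.0075,"ax":0,"ay":0,"az":-0.2},
  {"jaw":0.085,"dx":-0.381,"dy":-0.373,"dz":-0.0075,"ax":0,"ay":0,"az":-0.2},
  {"jaw":0.085,"dx":-0.381,"dy":-0.373,"dz":-0.0075,"ax":0,"ay":0,"az":-0.2},
  {"jaw":0.085,"dx":-0.381,"dy":-0.373,"dz":-0.0075,"ax":0,"ay":0,"az":-0.2},
  {"jaw":0.085,"dx":-0.381,"dy":-0.373,"dz":-0.0075,"ax":0,"ay":0,"az":-0.2},
  {"jaw":0.085,"dx":-0.381,"dy":-0.373,"dz":-0.0075,"ax":0,"ay":0,"az":-0.2},
  {"jaw":0.085,"dx":-0.381,"dy":-0.373,"dz":-0.0075,"ax":0,"ay":0,"az":-0.2},
  {"jaw":0.085,"dx":-0.381,"dy":-0.373,"dz":-0.0075,"ax":0,"ay":0,"az":-0.2},
  {"jaw":0.085,"dx":-0.381,"dy":-0.373,"dz":-0.0075,"ax":0,"ay":0,"az":-0.2},
  {"jaw":0.085,"dx":-0.381,"dy":-0.373,"dz":-0.0075,"ax":0,"ay":0,"az":-0.2},
  {"jaw":0.085,"dx":-0.381,"dy":-0.373,"dz":-0.0075,"ax":0,"ay":0,"az":-0.2},
  {"jaw":0.085,"dx":-0.381,"dy":-0.373,"dz":-0.0075,"ax":0,"ay":0,"az":-0.2},
  {"jaw":0.085,"dx":-0.381,"dy":-0.373,"dz":-0.0075,"ax":0,"ay":0,"az":-0.2},
])

```text
time_s: 1.65
tcp_pos: [0.5967, 0.0279, 0.2207]
tcp_rot: [-0.289, -3.127, -0.001]
wrist_force: [-0.4, 1.5, 0.2]
finger_gap: 0.0852
gripper_force: 0.0
```

```bash
python3 - <<'E'
from h import *
s=get_state();w=grab_frame("wrist");np.savez("w2.npz",w=w,**{k:s[k] for k in("tcp_pos","tcp_rot")})
print(s["time_s"],s["tcp_pos"])
cv2.imwrite("pics/w2.png",w[:,:,::-1])
c=cam("wrist",s)
for n,lo,hi,z in[("green",(45,80,40),(85,255,255),.004),("yellow",(20,120,80),(32,255,255),.059),("orange",(4,150,80),(16,255,255),.034),("black",(0,0,0),(180,255,30),.036)]:
    for a,r in rects(mask(w,lo,hi))[:4]:
        print(n,a,np.round(r[0]),"ctr",onz(c,r[0],z).round(4),"corners",[onz(c,q,z)[:2].round(4).tolist() for q in cv2.boxPoints(r)])
E
```

```text
1.65 [0.59667605 0.02794592 0.22065061]
green 677.5 [317. 166.] ctr [0.5969 0.0732 0.004 ] corners [[0.6452, 0.06], [0.5502, 0.0747], [0.5522, 0.0855], [0.6473, 0.0715]]
green 505.0 [319.  56.] ctr [0.4845 0.0923 0.004 ] corners [[0.4641, 0.0871], [0.4671, 0.1031], [0.5056, 0.0976], [0.5026, 0.0811]]
green 141.5 [318. 216.] ctr [0.6569 0.0653 0.004 ] corners [[0.6486, 0.0582], [0.6517, 0.0745], [0.6653, 0.0725], [0.6623, 0.0561]]
yellow 1079.5 [231. 150.] ctr [ 0.5558 -0.01    0.059 ] corners [[0.5607, -0.0355], [0.5314, -0.011], [0.551, 0.015], [0.5814, -0.009]]
yellow 358.5 [468. 410.] ctr [0.9206 0.2062 0.059 ] corners [[0.9014, 0.1854], [0.9093, 0.2275], [0.9401, 0.2274], [0.932, 0.1844]]
orange 808.5 [ 94. 110.] ctr [ 0.4949 -0.1386  0.034 ] corners [[0.4794, -0.1495], [0.4852, -0.1186], [0.5107, -0.1274], [0.5048, -0.159]]
orange 221.5 [231. 316.] ctr [ 0.7518 -0.0577  0.034 ] corners [[0.7569, -0.0777], [0.7337, -0.0677], [0.7468, -0.0378], [0.7704, -0.0473]]
black 36009.5 [280. 343.] ctr [ 0.7995 -0.0077  0.036 ] corners [[0.6391, -0.3017], [0.7561, 0.3244], [0.9883, 0.3382], [0.8505, -0.3976]]
black 342.0 [446. 403.] ctr [0.933  0.1901 0.036 ] corners [[0.956, 0.1707], [0.8987, 0.1919], [0.9108, 0.2089], [0.969, 0.1882]]
black 158.5 [229. 326.] ctr [ 0.7635 -0.0634  0.036 ] corners [[0.7679, -0.0817], [0.7493, -0.0752], [0.7591, -0.0454], [0.778, -0.0515]]
black 71.5 [ 82. 158.] ctr [ 0.5386 -0.1657  0.036 ] corners [[0.5517, -0.1722], [0.5252, -0.1623], [0.5258, -0.1593], [0.5523, -0.1691]]
```

View pics/w2.png

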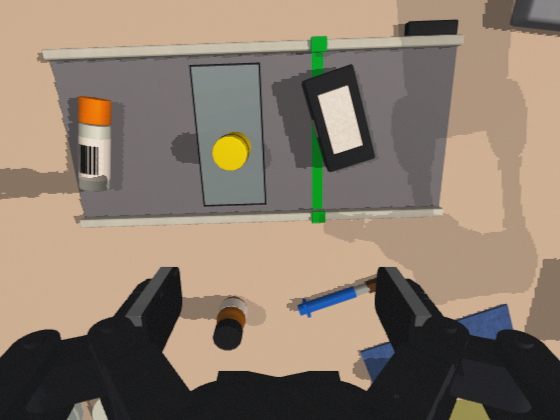

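Clear view: the box corners are about (303,81), (350,66), (374,156), (331,171). The canister top is at (230,152), the vial runs from (95,98) to (92,188), and the green line is at column 318.

```bash
python3 - <<'E'
from h import *
f=np.load("w2.npz");c=cam("wrist",f)
q=np.array([onz(c,u,.036)[:2] for u in[(303,81),(350,66),(374,156),(331,171)]]);print(q.round(4),q.mean(0).round(4),np.linalg.norm(np.roll(q,-1,0)-q,axis=1).round(4))
v=q[2]+q[3]-q[0]-q[1];print("long",np.degrees(np.arctan2(v[1],v[0])))
s=(q[1]+q[2]-q[0]-q[3]);yaw=np.degrees(np.arctan2(s[1],s[0]));print("short",yaw)
for u in[(95,98),(92,188),(111,130),(79,130)]:print("vial",onz(c,u,.019).round(4))
w=f["w"];m=mask(w,(0,0,0),(180,255,45));m[:60]=0;m[180:]=0;m[:,:290]=0;m[:,390:]=0
for a,r in rects(m)[:2]:print(a,r,onz(c,r[0],.036))
plan(*q.mean(0),.10,yaw)
E
```

```text
[[0.5064 0.0696]
 [0.5014 0.1158]
 [0.5911 0.1297]
 [0.5985 0.0841]] [0.5493 0.0998] [0.0464 0.0908 0.0462 0.0932]
long 8.870915927727333
short 97.6842839481626
vial [ 0.4826 -0.1414  0.019 ]
vial [ 0.5725 -0.1771  0.019 ]
vial [ 0.5163 -0.1358  0.019 ]
vial [ 0.5101 -0.1689  0.019 ]
4755.5 ((338.9717102050781, 118.15093994140625), (96.70182037353516, 53.70797348022461), 74.05460357666016) [0.5471323  0.09919229 0.036     ]
t1.70 d [0.0594 0.0614 0.1211] a [ 0.   -0.   -3.03] rows 4.0
```

Call:
jog_arm([
  {"jaw":0.085,"dx":0.0606,"dy":0.061,"dz":0.05,"ax":0,"ay":0,"az":-3.15},
  {"jaw":0.085,"dx":0.0606,"dy":0.061,"dz":0.08,"ax":0,"ay":0,"az":-3.15},
  {"jaw":0.085,"dx":0.0606,"dy":0.061,"dz":0.1,"ax":0,"ay":0,"az":-3.15},
  {"jaw":0.085,"dx":0.0606,"dy":0.061,"dz":0.121,"ax":0,"ay":0,"az":-3.15},
  {"jaw":0.085,"dx":0.0606,"dy":0.061,"dz":0.121,"ax":0,"ay":0,"az":-3.15},
  {"jaw":0.085,"dx":0.0606,"dy":0.061,"dz":0.145,"ax":0,"ay":0,"az":-3.15},
  {"jaw":0.085,"dx":0.0606,"dy":0.061,"dz":0.17,"ax":0,"ay":0,"az":-3.15},
  {"jaw":0.085,"dx":0.0606,"dy":0.061,"dz":0.185,"ax":0,"ay":0,"az":-3.15},
  {"jaw":0.085,"dx":0.0606,"dy":0.061,"dz":0.195,"ax":0,"ay":0,"az":-3.15},
  {"jaw":0.085,"dx":0.0606,"dy":0.061,"dz":0.199,"ax":0,"ay":0,"az":-3.15},
  {"jaw":0.085,"dx":0.0606,"dy":0.061,"dz":0.199,"ax":0,"ay":0,"az":-3.15},
  {"jaw":0.085,"dx":0.0606,"dy":0.061,"dz":0.199,"ax":0,"ay":0,"az":-3.15},
  {"jaw":0.04,"dx":0.0606,"dy":0.061,"dz":0.199,"ax":0,"ay":0,"az":-3.15},
  {"jaw":0.04,"dx":0.0606,"dy":0.061,"dz":0.199,"ax":0,"ay":0,"az":-3.15},
  {"jaw":0.04,"dx":0.0606,"dy":0.061,"dz":0.199,"ax":0,"ay":0,"az":-3.15},
  {"jaw":0.04,"dx":0.0606,"dy":0.061,"dz":0.199,"ax":0,"ay":0,"az":-3.15},
  {"jaw":0.04,"dx":0.0606,"dy":0.061,"dz":0.199,"ax":0,"ay":0,"az":-3.15},
  {"jaw":0.04,"dx":0.0606,"dy":0.061,"dz":0.199,"ax":0,"ay":0,"az":-3.15},
], force=40)

```text
time_s: 3.2
tcp_pos: [0.5486, 0.0988, 0.0223]
tcp_rot: [-0.229, 3.133, -0.0]
wrist_force: [0.5, 0.4, 0.1]
finger_gap: 0.0403
gripper_force: 0.0
```

```bash
python3 -c "
from h import *
plan(.548,.0995,.16,98.5)
plan(.445,-.375,.16,-18+180)
plan(.445,-.375,.16,-18)"
```

```text
t3.20 d [ 0.0004  0.0007 -0.1377] a [-0.    0.   -0.03] rows 4.0
t3.20 d [ 0.1712 -0.4538 -0.1377] a [ -0.     0.   -10.61] rows 13.0
t3.20 d [ 0.1712 -0.4538 -0.1377] a [ 0.    0.   19.39] rows 17.0
```

The gap closed to 0.040 with no grip force, which doesn't fit a 50 mm box. I'll look before moving again.

```bash
python3 - <<'E'
from h import *
w=grab_frame("wrist");d=grab_frame("side");print(get_state()["finger_gap"],get_state()["gripper_force"])
im=np.hstack([cv2.resize(d[150:290,150:340],None,fx=2,fy=2,interpolation=cv2.INTER_CUBIC),np.zeros((280,4,3),np.uint8),cv2.resize(w,(373,280))])
cv2.imwrite("pics/g1.png",im[:,:,::-1])
E
```

```text
0.0404481505282472 0.0
```

View pics/g1.png

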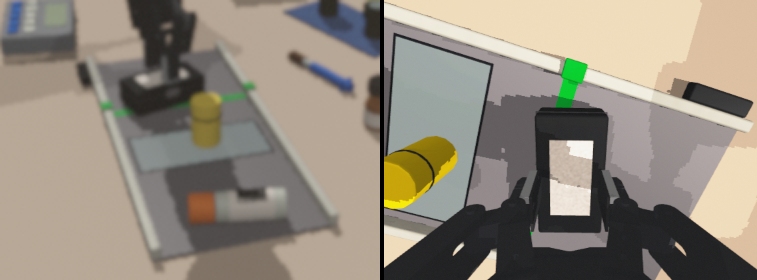

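The box lies between the pads in both views, so I'll command a tighter closure and check the contact.

Call:
jog_arm([
  {"jaw":0.0,"dx":0,"dy":0,"dz":0,"ax":0,"ay":0,"az":0},
  {"jaw":0.0,"dx":0,"dy":0,"dz":0,"ax":0,"ay":0,"az":0},
  {"jaw":0.0,"dx":0,"dy":0,"dz":0,"ax":0,"ay":0,"az":0},
  {"jaw":0.0,"dx":0,"dy":0,"dz":0,"ax":0,"ay":0,"az":0},
], force=40)

```text
time_s: 3.63
tcp_pos: [0.5485, 0.0988, 0.0221]
tcp_rot: [0.229, -3.133, -0.0]
wrist_force: [0.2, -0.6, -0.1]
finger_gap: -0.0001
gripper_force: 0.0
```

```bash
python3 - <<'E'
from h import *
w=grab_frame("wrist");d=grab_frame("side");s=get_state();print(s["finger_gap"],s["gripper_force"],s["joint_positions"])
im=np.hstack([cv2.resize(d[150:290,150:340],None,fx=2,fy=2,interpolation=cv2.INTER_CUBIC),np.zeros((280,4,3),np.uint8),cv2.resize(w,(373,280))])
cv2.imwrite("pics/g2.png",im[:,:,::-1])
E
```

```text
1.3807945427603206e-05 0.0 [ 1.17298209e-01  2.57559495e-02  1.64052609e+00 -2.64289175e-05
  1.47529790e+00 -1.59921494e+00]
```

View pics/g2.png

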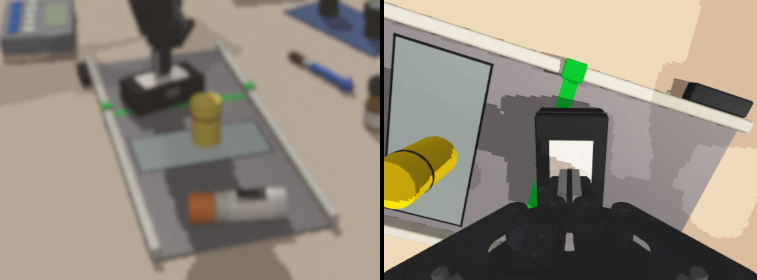

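```bash
python3 - <<'E'
from h import *
s=get_state();M=R.from_rotvec(s["tcp_rot"]).as_matrix();tip=s["tcp_pos"]+M@[0,0,.014];print(tip)
out=[]
for n in("scene","side","wrist"):
    im=grab_frame(n).copy();K,T=cam(n,s);p=np.linalg.inv(T)@np.r_[tip,1];u=K@p[:3];u=u[:2]/u[2];print(n,u)
    h=(130,190) if n=="wrist" else (32,46);cx,cy=int(u[0]),int(u[1])
    crop=im[max(0,cy-h[1]//1 if n!="wrist" else cy-130):cy+h[1]-14,cx-h[0]:cx+h[0]]
    crop=cv2.resize(crop,(260,int(crop.shape[0]*260/crop.shape[1])),interpolation=cv2.INTER_NEAREST)
    k=260/(2*h[0]);y0=(cy-max(0,cy-(h[1] if n!="wrist" else 130)))*k
    cv2.drawMarker(crop,(130,int(y0)),(255,0,0),cv2.MARKER_CROSS,8,1)
    out.append(cv2.copyMakeBorder(crop[:420],0,max(0,420-crop.shape[0]),0,4,cv2.BORDER_CONSTANT))
cv2.imwrite("pics/g3.png",np.hstack(out)[:,:,::-1])
E
```

```text
[0.54851707 0.09886219 0.00817006]
scene [284.97330355 191.85776958]
side [231.16770375 197.7669188 ]
wrist [277.66672901 244.26785642]
```

View pics/g3.png

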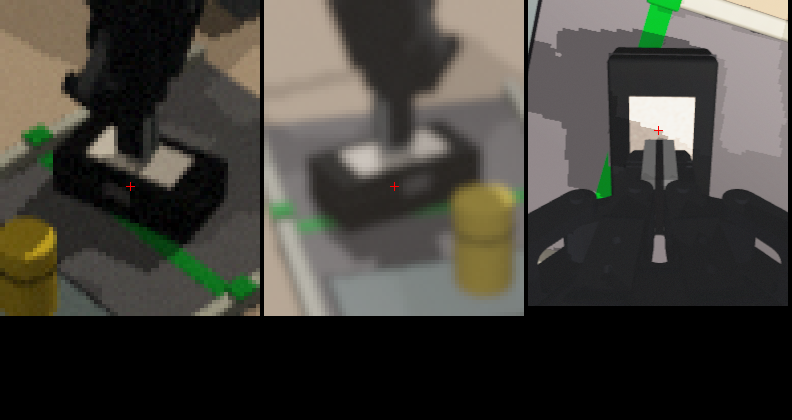

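The tips end at the box's top face, about 15–25 mm above the predicted point marked in red. They closed over the lid without touching it. I'll open, go lower while watching the force, and close again.

Call:
jog_arm([
  {"jaw":0.085,"dx":0,"dy":0,"dz":0,"ax":0,"ay":0,"az":0},
  {"jaw":0.085,"dx":0,"dy":0,"dz":0,"ax":0,"ay":0,"az":0},
  {"jaw":0.085,"dx":0,"dy":0,"dz":0,"ax":0,"ay":0,"az":0},
  {"jaw":0.085,"dx":0,"dy":0,"dz":0,"ax":0,"ay":0,"az":0},
  {"jaw":0.085,"dx":0,"dy":0,"dz":0,"ax":0,"ay":0,"az":0},
  {"jaw":0.085,"dx":0,"dy":0,"dz":0.005,"ax":0,"ay":0,"az":0},
  {"jaw":0.085,"dx":0,"dy":0,"dz":0.01,"ax":0,"ay":0,"az":0},
  {"jaw":0.04,"dx":0,"dy":0,"dz":0.01,"ax":0,"ay":0,"az":0},
  {"jaw":0.04,"dx":0,"dy":0,"dz":0.01,"ax":0,"ay":0,"az":0},
  {"jaw":0.04,"dx":0,"dy":0,"dz":0.01,"ax":0,"ay":0,"az":0},
  {"jaw":0.04,"dx":0,"dy":0,"dz":0.01,"ax":0,"ay":0,"az":0},
  {"jaw":0.04,"dx":0,"dy":0,"dz":0.01,"ax":0,"ay":0,"az":0},
], force=40)

```text
time_s: 4.88
tcp_pos: [0.5487, 0.0989, 0.0124]
tcp_rot: [-0.229, 3.133, 0.0]
wrist_force: [-1.1, 0.5, 1.2]
finger_gap: 0.0483
gripper_force: 41.5
```

Gripped at 48 mm, but probably only near the lid. I'll regrip lower.

Call:
jog_arm([
  {"jaw":0.075,"dx":0,"dy":0,"dz":0,"ax":0,"ay":0,"az":0},
  {"jaw":0.075,"dx":0,"dy":0,"dz":0,"ax":0,"ay":0,"az":0},
  {"jaw":0.075,"dx":0,"dy":0,"dz":0,"ax":0,"ay":0,"az":0},
  {"jaw":0.075,"dx":0,"dy":0,"dz":0.005,"ax":0,"ay":0,"az":0},
  {"jaw":0.075,"dx":0,"dy":0,"dz":0.009,"ax":0,"ay":0,"az":0},
  {"jaw":0.075,"dx":0,"dy":0,"dz":0.012,"ax":0,"ay":0,"az":0},
  {"jaw":0.04,"dx":0,"dy":0,"dz":0.012,"ax":0,"ay":0,"az":0},
  {"jaw":0.04,"dx":0,"dy":0,"dz":0.012,"ax":0,"ay":0,"az":0},
  {"jaw":0.04,"dx":0,"dy":0,"dz":0.012,"ax":0,"ay":0,"az":0},
  {"jaw":0.04,"dx":0,"dy":0,"dz":0.012,"ax":0,"ay":0,"az":0},
  {"jaw":0.04,"dx":0,"dy":0,"dz":0.012,"ax":0,"ay":0,"az":0},
], force=40)

```text
time_s: 5.8
tcp_pos: [0.5485, 0.0989, 0.0001]
tcp_rot: [0.229, -3.133, 0.0]
wrist_force: [0.8, 0.1, -1.1]
finger_gap: 0.0488
gripper_force: 43.9
```

```bash
python3 -c "
from h import *
print(get_state()['wrist_force'])
plan(.445,-.375,.12,-18+180)"
```

```text
[ 0.82388777  0.0720317  -1.11994485]
t5.80 d [ 0.1712 -0.4538 -0.1199] a [  0.    -0.   -10.61] rows 12.0
```

```bash
python3 - <<'E'
from h import *
for n,(x0,y0,x1,y1) in[("scene",(30,255,160,360)),("side",(230,305,360,410))]:
    im=cv2.imread(f"pics/{n}.png")[:,:,::-1].copy();c=cam(n)
    m=mask(im,(0,0,150),(180,35,255));k=np.zeros_like(m);k[y0:y1,x0:x1]=255;m&=k
    cs,_=cv2.findContours(m,0,cv2.CHAIN_APPROX_NONE);C=max(cs,key=cv2.contourArea)
    w=np.array([onz(c,p[0],.002)[:2] for p in C],np.float32)*1000
    r=cv2.minAreaRect(w);print(n,r)
plan(.445,-.375,.12,-18)
E
```

```text
Traceback (most recent call last):
ValueError: max() iterable argument is empty
```

```bash
python3 - <<'E'
from h import *
for n,(x0,y0,x1,y1),q in[("scene",(30,255,160,360),(95,307)),("side",(230,305,360,410),(295,355))]:
    im=cv2.imread(f"pics/{n}.png")[:,:,::-1].copy();c=cam(n)
    H=cv2.cvtColor(im,cv2.COLOR_RGB2HSV);a=H[q[1],q[0]];b=H[y0+2,x0+2];print(a,b)
    m=cv2.inRange(H[:,:,1],0,int((int(a[1])+int(b[1]))//2));k=np.zeros_like(m);k[y0:y1,x0:x1]=255;m&=k
    cs,_=cv2.findContours(m,0,cv2.CHAIN_APPROX_NONE);C=max(cs,key=cv2.contourArea)
    w=np.array([onz(c,p[0],.002)[:2] for p in C],np.float32)*1000
    print(n,cv2.minAreaRect(w))
plan(.445,-.375,.12,-18)
E
```

```text
[ 19  40 180] [ 18  87 149]
scene ((461.08416748046875, -385.9752197265625), (150.34323120117188, 131.67800903320312), 75.1982421875)
[ 15  21 195] [ 16  47 175]
side ((459.0364685058594, -386.0762023925781), (152.03094482421875, 131.24935913085938), 75.15568542480469)
t5.80 d [ 0.1712 -0.4538 -0.1199] a [-0.   -0.   19.39] rows 17.0
```

Call:
jog_arm([
  {"jaw":0.04,"dx":0,"dy":0,"dz":-0.02,"ax":0,"ay":0,"az":0},
  {"jaw":0.04,"dx":0,"dy":0,"dz":-0.05,"ax":0,"ay":0,"az":0},
  {"jaw":0.04,"dx":0,"dy":0,"dz":-0.085,"ax":0,"ay":0,"az":0},
  {"jaw":0.04,"dx":0.01,"dy":-0.02,"dz":-0.12,"ax":0,"ay":0,"az":1},
  {"jaw":0.04,"dx":0.02,"dy":-0.05,"dz":-0.12,"ax":0,"ay":0,"az":2},
  {"jaw":0.04,"dx":0.033,"dy":-0.08,"dz":-0.12,"ax":0,"ay":0,"az":3},
  {"jaw":0.04,"dx":0.045,"dy":-0.11,"dz":-0.12,"ax":0,"ay":0,"az":4.1},
  {"jaw":0.04,"dx":0.057,"dy":-0.14,"dz":-0.12,"ax":0,"ay":0,"az":5.2},
  {"jaw":0.04,"dx":0.069,"dy":-0.17,"dz":-0.12,"ax":0,"ay":0,"az":6.3},
  {"jaw":0.04,"dx":0.082,"dy":-0.2,"dz":-0.12,"ax":0,"ay":0,"az":7.4},
  {"jaw":0.04,"dx":0.094,"dy":-0.23,"dz":-0.12,"ax":0,"ay":0,"az":8.5},
  {"jaw":0.04,"dx":0.106,"dy":-0.26,"dz":-0.12,"ax":0,"ay":0,"az":9.6},
  {"jaw":0.04,"dx":0.118,"dy":-0.29,"dz":-0.12,"ax":0,"ay":0,"az":10.7},
  {"jaw":0.04,"dx":0.13,"dy":-0.32,"dz":-0.12,"ax":0,"ay":0,"az":11.8},
  {"jaw":0.04,"dx":0.143,"dy":-0.35,"dz":-0.12,"ax":0,"ay":0,"az":12.9},
  {"jaw":0.04,"dx":0.155,"dy":-0.38,"dz":-0.12,"ax":0,"ay":0,"az":14},
  {"jaw":0.04,"dx":0.167,"dy":-0.41,"dz":-0.12,"ax":0,"ay":0,"az":15.1},
  {"jaw":0.04,"dx":0.177,"dy":-0.435,"dz":-0.12,"ax":0,"ay":0,"az":16.2},
  {"jaw":0.04,"dx":0.184,"dy":-0.45,"dz":-0.12,"ax":0,"ay":0,"az":17.3},
  {"jaw":0.04,"dx":0.1855,"dy":-0.455,"dz":-0.12,"ax":0,"ay":0,"az":18.4},
])

```text
time_s: 7.47
tcp_pos: [0.4295, -0.3809, 0.1196]
tcp_rot: [-2.451, -1.965, 0.002]
wrist_force: [1.0, 0.4, -1.0]
finger_gap: 0.0488
gripper_force: 43.9
```

```bash
python3 -c "
from h import *
s=get_state();print(s['tcp_pos'],s['finger_gap'],s['gripper_force'],s['wrist_force'])
plan(.431,-.378,.0,-14.8)"
```

```text
[ 0.42954901 -0.38089952  0.11963244] 0.04884818033321403 43.94646227359772 [ 0.95407609  0.42062574 -1.02885958]
t7.47 d [0.0032 0.0009 0.1196] a [-0.01  0.01  0.37] rows 3.0
```

Call:
jog_arm([
  {"jaw":0.04,"dx":0.003,"dy":0.001,"dz":0.03,"ax":0,"ay":0,"az":0.4},
  {"jaw":0.04,"dx":0.003,"dy":0.001,"dz":0.06,"ax":0,"ay":0,"az":0.4},
  {"jaw":0.04,"dx":0.003,"dy":0.001,"dz":0.09,"ax":0,"ay":0,"az":0.4},
  {"jaw":0.04,"dx":0.003,"dy":0.001,"dz":0.108,"ax":0,"ay":0,"az":0.4},
  {"jaw":0.04,"dx":0.003,"dy":0.001,"dz":0.116,"ax":0,"ay":0,"az":0.4},
  {"jaw":0.04,"dx":0.003,"dy":0.001,"dz":0.12,"ax":0,"ay":0,"az":0.4},
  {"jaw":0.04,"dx":0.003,"dy":0.001,"dz":0.1205,"ax":0,"ay":0,"az":0.4},
  {"jaw":0.04,"dx":0.003,"dy":0.001,"dz":0.1205,"ax":0,"ay":0,"az":0.4},
  {"jaw":0.07,"dx":0.003,"dy":0.001,"dz":0.1205,"ax":0,"ay":0,"az":0.4},
  {"jaw":0.07,"dx":0.003,"dy":0.001,"dz":0.1205,"ax":0,"ay":0,"az":0.4},
  {"jaw":0.07,"dx":0.003,"dy":0.001,"dz":0.1205,"ax":0,"ay":0,"az":0.4},
  {"jaw":0.07,"dx":0.003,"dy":0.001,"dz":0.1205,"ax":0,"ay":0,"az":0.4},
  {"jaw":0.07,"dx":0.003,"dy":0.001,"dz":0.1,"ax":0,"ay":0,"az":0.4},
  {"jaw":0.07,"dx":0.003,"dy":0.001,"dz":0.06,"ax":0,"ay":0,"az":0.4},
  {"jaw":0.07,"dx":0.003,"dy":0.001,"dz":0.02,"ax":0,"ay":0,"az":0.4},
  {"jaw":0.07,"dx":0.003,"dy":0.001,"dz":0.0,"ax":0,"ay":0,"az":0.4},
  {"jaw":0.07,"dx":0.003,"dy":0.001,"dz":-0.02,"ax":0,"ay":0,"az":0.4},
])

```text
time_s: 8.88
tcp_pos: [0.4333, -0.3761, 0.1437]
tcp_rot: [2.48, 1.922, 0.001]
wrist_force: [0.6, -0.0, -0.9]
finger_gap: 0.0699
gripper_force: 0.0
```

```bash
python3 - <<'E'
from h import *
s=get_state();print(s['tcp_pos'])
plan(.552,-.014,.14,75)
for n in("scene","side"):
    im=grab_frame(n);c=cam(n)
    for a,r in rects(mask(im,(20,120,80),(32,255,255)))[:2]: print(n,a,r,onz(c,r[0],.0315))
    cv2.imwrite(f"pics/{n}2.png",im[:,:,::-1])
f=np.load("w2.npz");c=cam("wrist",f)
print(onz(c,(230,152),.059),onz(c,(230,152),.044))
E
```

```text
[ 0.43325354 -0.37612896  0.14374448]
t8.88 d [0.3803 0.0246 0.003 ] a [ 1.000e-02  4.000e-02 -1.491e+01] rows 13.0
scene 5447.0 ((525.4999389648438, 337.0), (163.99996948242188, 66.99998474121094), 90.0) [1.12642846 0.05168309 0.0315    ]
scene 5296.5 ((523.0, 48.0), (96.0, 72.0), 90.0) [0.766276   1.29566622 0.0315    ]
[ 0.55695893 -0.01111144  0.059     ] [ 0.55858561 -0.01358304  0.044     ]
```

Call:
jog_arm([
  {"jaw":0.085,"dx":0.03,"dy":0.002,"dz":0,"ax":0,"ay":0,"az":-1.1},
  {"jaw":0.085,"dx":0.06,"dy":0.004,"dz":0,"ax":0,"ay":0,"az":-2.2},
  {"jaw":0.085,"dx":0.09,"dy":0.007,"dz":0,"ax":0,"ay":0,"az":-3.3},
  {"jaw":0.085,"dx":0.12,"dy":0.01,"dz":0,"ax":0,"ay":0,"az":-4.4},
  {"jaw":0.085,"dx":0.15,"dy":0.012,"dz":0,"ax":0,"ay":0,"az":-5.5},
  {"jaw":0.085,"dx":0.18,"dy":0.014,"dz":0,"ax":0,"ay":0,"az":-6.6},
  {"jaw":0.085,"dx":0.21,"dy":0.016,"dz":0,"ax":0,"ay":0,"az":-7.7},
  {"jaw":0.085,"dx":0.24,"dy":0.018,"dz":0,"ax":0,"ay":0,"az":-8.8},
  {"jaw":0.085,"dx":0.27,"dy":0.02,"dz":0,"ax":0,"ay":0,"az":-9.9},
  {"jaw":0.085,"dx":0.3,"dy":0.022,"dz":0,"ax":0,"ay":0,"az":-11},
  {"jaw":0.085,"dx":0.33,"dy":0.025,"dz":0,"ax":0,"ay":0,"az":-12.1},
  {"jaw":0.085,"dx":0.36,"dy":0.027,"dz":0,"ax":0,"ay":0,"az":-13.2},
  {"jaw":0.085,"dx":0.382,"dy":0.029,"dz":0,"ax":0,"ay":0,"az":-14.3},
  {"jaw":0.085,"dx":0.382,"dy":0.029,"dz":0,"ax":0,"ay":0,"az":-15},
  {"jaw":0.085,"dx":0.382,"dy":0.029,"dz":0,"ax":0,"ay":0,"az":-15},
  {"jaw":0.085,"dx":0.382,"dy":0.029,"dz":0,"ax":0,"ay":0,"az":-15},
])

```text
time_s: 10.32
tcp_pos: [0.5556, -0.0128, 0.139]
tcp_rot: [-0.398, -3.115, 0.001]
wrist_force: [0.4, -0.4, -0.1]
finger_gap: 0.0852
gripper_force: 0.0
```

```bash
python3 - <<'E'
from h import *
s=get_state();w=grab_frame("wrist");print(s['tcp_pos']);c=cam("wrist",s)
plan(.557,-.0135,.012,75.2)
m=mask(w,(20,120,60),(32,255,255))
for a,r in rects(m)[:3]: print(a,np.round(r[0]),np.round(r[1]),cv2.boundingRect(cv2.findNonZero(m)))
for z in(.03,.059):
  K,T=c;p=np.linalg.inv(T)@[.557,-.0135,z,1];u=K@p[:3];print(z,u[:2]/u[2])
cv2.imwrite("pics/w3.png",w[:,:,::-1])
E
```

```text
[ 0.55561691 -0.01276761  0.13899906]
t10.37 d [-1.500e-03  1.000e-04  1.273e-01] a [-0.   -0.01  0.03] rows 4.0
1880.0 [279. 204.] [55. 44.] (257, 177, 45, 56)
0.03 [277.3316013  200.42126837]
0.059 [277.24454219 211.0659297 ]
```

Call:
jog_arm([
  {"jaw":0.085,"dx":-0.001,"dy":0.0005,"dz":0.03,"ax":0,"ay":0,"az":0},
  {"jaw":0.085,"dx":-0.001,"dy":0.0005,"dz":0.06,"ax":0,"ay":0,"az":0},
  {"jaw":0.085,"dx":-0.001,"dy":0.0005,"dz":0.085,"ax":0,"ay":0,"az":0},
  {"jaw":0.085,"dx":-0.001,"dy":0.0005,"dz":0.105,"ax":0,"ay":0,"az":0},
  {"jaw":0.085,"dx":-0.001,"dy":0.0005,"dz":0.12,"ax":0,"ay":0,"az":0},
  {"jaw":0.085,"dx":-0.001,"dy":0.0005,"dz":0.127,"ax":0,"ay":0,"az":0},
  {"jaw":0.085,"dx":-0.001,"dy":0.0005,"dz":0.127,"ax":0,"ay":0,"az":0},
  {"jaw":0.06,"dx":-0.001,"dy":0.0005,"dz":0.127,"ax":0,"ay":0,"az":0},
  {"jaw":0.045,"dx":-0.001,"dy":0.0005,"dz":0.127,"ax":0,"ay":0,"az":0},
  {"jaw":0.02,"dx":-0.001,"dy":0.0005,"dz":0.127,"ax":0,"ay":0,"az":0},
  {"jaw":0.02,"dx":-0.001,"dy":0.0005,"dz":0.127,"ax":0,"ay":0,"az":0},
  {"jaw":0.02,"dx":-0.001,"dy":0.0005,"dz":0.127,"ax":0,"ay":0,"az":0},
  {"jaw":0.02,"dx":-0.001,"dy":0.0005,"dz":0.127,"ax":0,"ay":0,"az":0},
  {"jaw":0.02,"dx":-0.001,"dy":0.0005,"dz":0.127,"ax":0,"ay":0,"az":0},
  {"jaw":0.02,"dx":-0.001,"dy":0.0005,"dz":0.127,"ax":0,"ay":0,"az":0},
], force=40)

```text
time_s: 11.62
tcp_pos: [0.558, -0.0128, 0.0146]
tcp_rot: [0.395, 3.114, -0.0]
wrist_force: [-0.4, -0.8, 5.6]
finger_gap: 0.0331
gripper_force: 40.0
```

```bash
python3 -c "
from h import *
plan(.495,-.395,.12,75.2)"
```

```text
t11.62 d [-0.0346 -0.3859 -0.1054] a [0.   0.02 0.06] rows 10.0
```

Call:
jog_arm([
  {"jaw":0.02,"dx":0,"dy":0,"dz":-0.015,"ax":0,"ay":0,"az":0},
  {"jaw":0.02,"dx":0,"dy":0,"dz":-0.04,"ax":0,"ay":0,"az":0},
  {"jaw":0.02,"dx":0,"dy":0,"dz":-0.07,"ax":0,"ay":0,"az":0},
  {"jaw":0.02,"dx":0,"dy":0,"dz":-0.1,"ax":0,"ay":0,"az":0},
  {"jaw":0.02,"dx":-0.003,"dy":-0.03,"dz":-0.105,"ax":0,"ay":0,"az":0},
  {"jaw":0.02,"dx":-0.006,"dy":-0.065,"dz":-0.105,"ax":0,"ay":0,"az":0},
  {"jaw":0.02,"dx":-0.009,"dy":-0.1,"dz":-0.105,"ax":0,"ay":0,"az":0},
  {"jaw":0.02,"dx":-0.012,"dy":-0.135,"dz":-0.105,"ax":0,"ay":0,"az":0},
  {"jaw":0.02,"dx":-0.015,"dy":-0.17,"dz":-0.105,"ax":0,"ay":0,"az":0},
  {"jaw":0.02,"dx":-0.018,"dy":-0.205,"dz":-0.105,"ax":0,"ay":0,"az":0},
  {"jaw":0.02,"dx":-0.021,"dy":-0.24,"dz":-0.105,"ax":0,"ay":0,"az":0},
  {"jaw":0.02,"dx":-0.024,"dy":-0.275,"dz":-0.105,"ax":0,"ay":0,"az":0},
  {"jaw":0.02,"dx":-0.028,"dy":-0.31,"dz":-0.105,"ax":0,"ay":0,"az":0},
  {"jaw":0.02,"dx":-0.031,"dy":-0.345,"dz":-0.105,"ax":0,"ay":0,"az":0},
  {"jaw":0.02,"dx":-0.034,"dy":-0.375,"dz":-0.105,"ax":0,"ay":0,"az":0},
  {"jaw":0.02,"dx":-0.0345,"dy":-0.386,"dz":-0.105,"ax":0,"ay":0,"az":0},
  {"jaw":0.02,"dx":-0.0345,"dy":-0.386,"dz":-0.105,"ax":0,"ay":0,"az":0},
  {"jaw":0.02,"dx":-0.0345,"dy":-0.386,"dz":-0.105,"ax":0,"ay":0,"az":0},
])

```text
time_s: 13.12
tcp_pos: [0.494, -0.3946, 0.1174]
tcp_rot: [-0.396, -3.116, -0.003]
wrist_force: [0.9, 0.8, -1.3]
finger_gap: 0.0332
gripper_force: 40.1
```

```bash
python3 - <<'E'
from h import *
s=get_state();print(s['tcp_pos'],s['wrist_force'],s["gripper_force"],s["finger_gap"])
plan(.495,-.395,.0145,75.2)
w=grab_frame("wrist");d=cv2.imread("pics/scene2.png")[240:390,20:220];e=cv2.imread("pics/side2.png")[290:410,210:370];w=w[:,:,::-1]
cv2.imwrite("pics/pl.png",np.hstack([cv2.resize(d,(373,280)),cv2.resize(w,(373,280))]))
cv2.imwrite("pics/e.png",e)
E
```

```text
[ 0.49401266 -0.3946      0.11738017] [ 0.91736213  0.84324052 -1.31454607] 40.08766293525696 0.03321325716488227
t13.12 d [-0.0012 -0.0003  0.1029] a [ 0.01 -0.01  0.05] rows 3.0
```

View pics/pl.png

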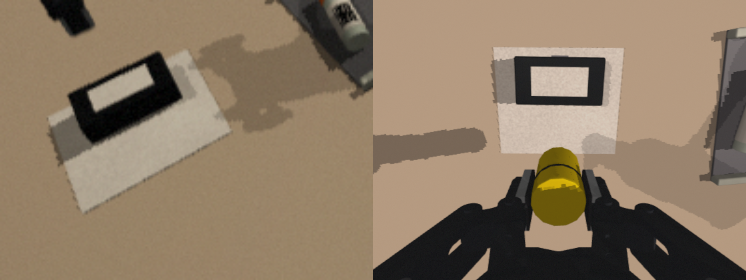

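The box lies flat within the sheet, and the canister is held upright. Lowering it now.

Call:
jog_arm([
  {"jaw":0.02,"dx":0,"dy":0,"dz":0.03,"ax":0,"ay":0,"az":0},
  {"jaw":0.02,"dx":0,"dy":0,"dz":0.06,"ax":0,"ay":0,"az":0},
  {"jaw":0.02,"dx":0,"dy":0,"dz":0.085,"ax":0,"ay":0,"az":0},
  {"jaw":0.02,"dx":0,"dy":0,"dz":0.097,"ax":0,"ay":0,"az":0},
  {"jaw":0.02,"dx":0,"dy":0,"dz":0.101,"ax":0,"ay":0,"az":0},
  {"jaw":0.02,"dx":0,"dy":0,"dz":0.1035,"ax":0,"ay":0,"az":0},
  {"jaw":0.02,"dx":0,"dy":0,"dz":0.1045,"ax":0,"ay":0,"az":0},
  {"jaw":0.02,"dx":0,"dy":0,"dz":0.1045,"ax":0,"ay":0,"az":0},
])

```text
time_s: 13.83
tcp_pos: [0.4952, -0.3955, 0.0157]
tcp_rot: [0.394, 3.114, -0.003]
wrist_force: [-0.2, -0.1, -1.4]
finger_gap: 0.0327
gripper_force: 40.0
```

Call:
jog_arm([
  {"jaw":0.02,"dx":0,"dy":0,"dz":0.0005,"ax":0,"ay":0,"az":0},
  {"jaw":0.02,"dx":0,"dy":0,"dz":0.001,"ax":0,"ay":0,"az":0},
  {"jaw":0.02,"dx":0,"dy":0,"dz":0.0015,"ax":0,"ay":0,"az":0},
  {"jaw":0.02,"dx":0,"dy":0,"dz":0.002,"ax":0,"ay":0,"az":0},
  {"jaw":0.02,"dx":0,"dy":0,"dz":0.002,"ax":0,"ay":0,"az":0},
])

```text
time_s: 14.25
tcp_pos: [0.4945, -0.3954, 0.0127]
tcp_rot: [0.395, 3.116, -0.001]
wrist_force: [-0.5, -0.4, 3.8]
finger_gap: 0.0329
gripper_force: 40.5
```

Contact is felt. Release and rise.

Call:
jog_arm([
  {"jaw":0.04,"dx":0,"dy":0,"dz":-0.0005,"ax":0,"ay":0,"az":0},
  {"jaw":0.06,"dx":0,"dy":0,"dz":-0.0005,"ax":0,"ay":0,"az":0},
  {"jaw":0.075,"dx":0,"dy":0,"dz":-0.0005,"ax":0,"ay":0,"az":0},
  {"jaw":0.075,"dx":0,"dy":0,"dz":-0.0005,"ax":0,"ay":0,"az":0},
  {"jaw":0.075,"dx":0,"dy":0,"dz":-0.0005,"ax":0,"ay":0,"az":0},
  {"jaw":0.075,"dx":0,"dy":0,"dz":-0.02,"ax":0,"ay":0,"az":0},
  {"jaw":0.075,"dx":0,"dy":0,"dz":-0.05,"ax":0,"ay":0,"az":0},
  {"jaw":0.075,"dx":0,"dy":0,"dz":-0.08,"ax":0,"ay":0,"az":0},
  {"jaw":0.075,"dx":0,"dy":0,"dz":-0.12,"ax":0,"ay":0,"az":0},
  {"jaw":0.075,"dx":0,"dy":0,"dz":-0.16,"ax":0,"ay":0,"az":0},
  {"jaw":0.075,"dx":0,"dy":0,"dz":-0.18,"ax":0,"ay":0,"az":0},
  {"jaw":0.075,"dx":0,"dy":0,"dz":-0.18,"ax":0,"ay":0,"az":0},
])

```text
time_s: 15.25
tcp_pos: [0.4959, -0.3965, 0.1997]
tcp_rot: [0.394, 3.107, -0.01]
wrist_force: [0.1, 0.2, 0.5]
finger_gap: 0.0751
gripper_force: 0.0
```

```bash
python3 -c "
from h import *
plan(.519,-.213,.08,-8.9)"
```

```text
t15.25 d [0.0246 0.1841 0.1184] a [ 0.03  0.12 14.07] rows 12.0
```

Call:
jog_arm([
  {"jaw":0.055,"dx":0.002,"dy":0.015,"dz":0,"ax":0,"ay":0.1,"az":1.1},
  {"jaw":0.055,"dx":0.004,"dy":0.03,"dz":0,"ax":0,"ay":0.1,"az":2.2},
  {"jaw":0.055,"dx":0.006,"dy":0.05,"dz":0,"ax":0,"ay":0.1,"az":3.3},
  {"jaw":0.055,"dx":0.009,"dy":0.07,"dz":0,"ax":0,"ay":0.1,"az":4.4},
  {"jaw":0.055,"dx":0.012,"dy":0.09,"dz":0.01,"ax":0,"ay":0.1,"az":5.5},
  {"jaw":0.055,"dx":0.015,"dy":0.11,"dz":0.02,"ax":0,"ay":0.1,"az":6.6},
  {"jaw":0.055,"dx":0.018,"dy":0.13,"dz":0.035,"ax":0,"ay":0.1,"az":7.7},
  {"jaw":0.055,"dx":0.02,"dy":0.15,"dz":0.05,"ax":0,"ay":0.1,"az":8.8},
  {"jaw":0.055,"dx":0.022,"dy":0.165,"dz":0.065,"ax":0,"ay":0.1,"az":9.9},
  {"jaw":0.055,"dx":0.0246,"dy":0.178,"dz":0.08,"ax":0,"ay":0.1,"az":11},
  {"jaw":0.055,"dx":0.0246,"dy":0.184,"dz":0.1,"ax":0,"ay":0.1,"az":12.1},
  {"jaw":0.055,"dx":0.0246,"dy":0.184,"dz":0.118,"ax":0,"ay":0.1,"az":13.2},
  {"jaw":0.055,"dx":0.0246,"dy":0.184,"dz":0.118,"ax":0,"ay":0.1,"az":14.07},
  {"jaw":0.055,"dx":0.0246,"dy":0.184,"dz":0.118,"ax":0,"ay":0.1,"az":14.07},
  {"jaw":0.055,"dx":0.0246,"dy":0.184,"dz":0.118,"ax":0,"ay":0.1,"az":14.07},
])

```text
time_s: 16.5
tcp_pos: [0.5161, -0.2106, 0.0731]
tcp_rot: [-2.376, -2.04, -0.001]
wrist_force: [1.2, 0.3, 0.8]
finger_gap: 0.0549
gripper_force: 0.0
```

```bash
python3 - <<'E'
from h import *
s=get_state();w=grab_frame("wrist");print(s['tcp_pos'],s["wrist_force"])
np.savez("w4.npz",w=w,tcp_pos=s["tcp_pos"],tcp_rot=s["tcp_rot"])
sc=grab_frame("scene")[240:390,20:220]
cv2.imwrite("pics/w4.png",np.hstack([w[:,:,::-1],cv2.copyMakeBorder(cv2.resize(sc,(240,180)),0,240,0,0,cv2.BORDER_CONSTANT)[:,:,::-1]]))
plan(.519,-.213,.08,-8.9)
E
```

```text
[ 0.51610832 -0.21057856  0.07309325] [1.15596272 0.27851855 0.7967356 ]
t16.60 d [-0.0016  0.0026 -0.0058] a [-0.05 -0.06  0.03] rows 1.0
```

View pics/w4.png

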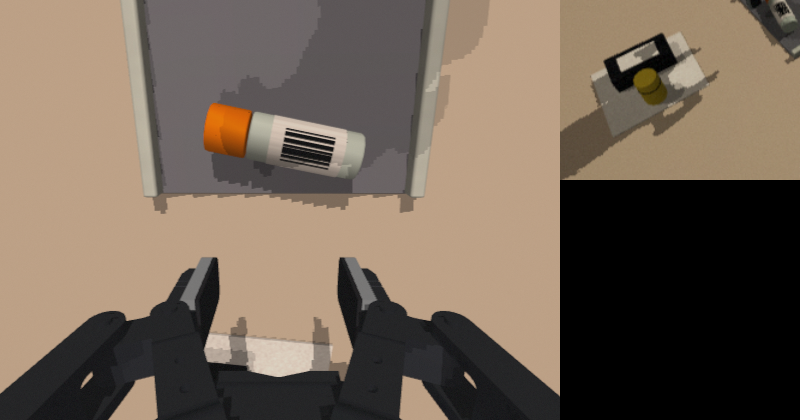

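Box and canister both stand on the sheet. The vial runs from (207,127) to (364,157), tilted about 13°. The pads' apparent size puts the tips about 20 mm behind the reported TCP, so I'll lower the pusher in steps while watching the force.

```bash
cat >> h.py <<'E'
U=np.array([np.cos(np.radians(81.1)),np.sin(np.radians(81.1))]);V=np.array([-U[1],U[0]])
def st(p): return np.round([U@np.array(p)[:2],V@np.array(p)[:2]],4)
def xy(s,t): return s*U+t*V
E
python3 - <<'E'
from h import *
f=np.load("w4.npz");c=cam("wrist",f)
a,b=onz(c,(207,127),.019),onz(c,(362,157),.019);m=(a+b)/2
print(a,b,np.linalg.norm(a-b),np.degrees(np.arctan2(*(a-b)[[1,0]])),"st",st(m),st(a),st(b))
for u in[(154,195),(163,194),(407,194)]:print("lane end",st(onz(c,u,.016)),st(onz(c,u,.004)))
print("mark",st([.597,.0727]))
# start pose: normal to vial axis, 45 mm behind
th=np.arctan2(*(a-b)[[1,0]]);n=np.array([np.sin(th),-np.cos(th)]);p=m[:2]-.045*n;print(p,np.degrees(th)-180)
plan(*p,.016,np.degrees(th)-180)
E
```

```text
[ 0.48149511 -0.14220371  0.019     ] [ 0.5754474  -0.17541222  0.019     ] 0.09964857023242853 160.53346371999174 st [-0.0751 -0.5467] [-0.066  -0.4977] [-0.0843 -0.5957]
lane end [-0.1108 -0.4588] [-0.114  -0.4541]
lane end [-0.1101 -0.4649] [-0.1132 -0.4606]
lane end [-0.1093 -0.6283] [-0.1123 -0.633 ]
mark [ 0.1642 -0.5786]
[ 0.51347472 -0.2012356 ] -19.466536280008256
t16.60 d [ 0.0087 -0.0043  0.0583] a [-0.06 -0.06  1.79] rows 2.0
```

Call:
jog_arm([
  {"jaw":0.055,"dx":0.0087,"dy":-0.0043,"dz":0,"ax":-0.06,"ay":-0.06,"az":1},
  {"jaw":0.055,"dx":0.0087,"dy":-0.0043,"dz":0.02,"ax":-0.06,"ay":-0.06,"az":1.79},
  {"jaw":0.055,"dx":0.0087,"dy":-0.0043,"dz":0.04,"ax":-0.06,"ay":-0.06,"az":1.79},
  {"jaw":0.055,"dx":0.0087,"dy":-0.0043,"dz":0.055,"ax":-0.06,"ay":-0.06,"az":1.79},
  {"jaw":0.055,"dx":0.0087,"dy":-0.0043,"dz":0.06,"ax":-0.06,"ay":-0.06,"az":1.79},
  {"jaw":0.055,"dx":0.0087,"dy":-0.0043,"dz":0.063,"ax":-0.06,"ay":-0.06,"az":1.79},
  {"jaw":0.055,"dx":0.0087,"dy":-0.0043,"dz":0.066,"ax":-0.06,"ay":-0.06,"az":1.79},
  {"jaw":0.055,"dx":0.0087,"dy":-0.0043,"dz":0.069,"ax":-0.06,"ay":-0.06,"az":1.79},
  {"jaw":0.055,"dx":0.0087,"dy":-0.0043,"dz":0.072,"ax":-0.06,"ay":-0.06,"az":1.79},
  {"jaw":0.055,"dx":0.0087,"dy":-0.0043,"dz":0.072,"ax":-0.06,"ay":-0.06,"az":1.79},
])

```text
time_s: 17.43
tcp_pos: [0.5132, -0.201, 0.0019]
tcp_rot: [-2.567, -1.811, 0.0]
wrist_force: [0.2, -1.1, -0.5]
finger_gap: 0.055
gripper_force: 0.0
```

Call:
jog_arm([
  {"jaw":0.055,"dx":0,"dy":0,"dz":0.003,"ax":0,"ay":0,"az":0},
  {"jaw":0.055,"dx":0,"dy":0,"dz":0.006,"ax":0,"ay":0,"az":0},
  {"jaw":0.055,"dx":0,"dy":0,"dz":0.009,"ax":0,"ay":0,"az":0},
  {"jaw":0.055,"dx":0,"dy":0,"dz":0.012,"ax":0,"ay":0,"az":0},
  {"jaw":0.055,"dx":0,"dy":0,"dz":0.012,"ax":0,"ay":0,"az":0},
])

```text
time_s: 17.85
tcp_pos: [0.5125, -0.2006, -0.0112]
tcp_rot: [-2.566, -1.809, 0.002]
wrist_force: [-0.2, -0.3, -0.2]
finger_gap: 0.0552
gripper_force: 0.0
```

```bash
python3 - <<'E'
from h import *
s=get_state();print(s["tcp_pos"],s["wrist_force"],s["joint_positions"])
d=grab_frame("side");w=grab_frame("wrist")
cv2.imwrite("pics/p.png",np.hstack([cv2.resize(d[200:320,170:340],(425,300),interpolation=cv2.INTER_CUBIC),cv2.resize(w,(375,300))])[:,:,::-1])
E
```

```text
[ 0.51250894 -0.20064894 -0.01123794] [-0.15549175 -0.30356147 -0.2016866 ] [-4.34969919e-01  3.66327942e-02  1.69108141e+00 -6.90735148e-06
  1.41613053e+00 -9.26141945e-02]
```

View pics/p.png

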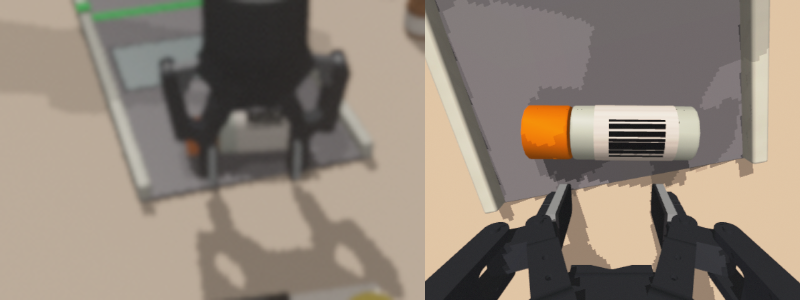

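The pads are square to the vial and centred on it, with no contact yet. I'll start the slow push, turning gradually towards the line's direction.

Call:
jog_arm([
  {"jaw":0.055,"dx":0.003,"dy":0,"dz":0.001,"ax":0,"ay":0,"az":0},
  {"jaw":0.055,"dx":0.006,"dy":0,"dz":0.002,"ax":0,"ay":0,"az":0},
  {"jaw":0.055,"dx":0.009,"dy":0,"dz":0.002,"ax":0,"ay":0,"az":0},
  {"jaw":0.055,"dx":0.012,"dy":0,"dz":0.002,"ax":0,"ay":0,"az":0},
  {"jaw":0.055,"dx":0.014,"dy":0,"dz":0.002,"ax":0,"ay":0,"az":0},
  {"jaw":0.055,"dx":0.016,"dy":0,"dz":0.002,"ax":0,"ay":0,"az":0},
  {"jaw":0.055,"dx":0.0175,"dy":0,"dz":0.002,"ax":0,"ay":0,"az":0},
  {"jaw":0.055,"dx":0.019,"dy":0,"dz":0.002,"ax":0,"ay":0,"az":0},
  {"jaw":0.055,"dx":0.0205,"dy":0,"dz":0.002,"ax":0,"ay":0,"az":0},
  {"jaw":0.055,"dx":0.0225,"dy":0,"dz":0.002,"ax":0,"ay":0,"az":-0.05},
  {"jaw":0.055,"dx":0.0245,"dy":0,"dz":0.002,"ax":0,"ay":0,"az":-0.1},
  {"jaw":0.055,"dx":0.0265,"dy":0,"dz":0.002,"ax":0,"ay":0,"az":-0.2},
  {"jaw":0.055,"dx":0.0285,"dy":0,"dz":0.002,"ax":0,"ay":0,"az":-0.3},
  {"jaw":0.055,"dx":0.0305,"dy":-0.0005,"dz":0.002,"ax":0,"ay":0,"az":-0.4},
  {"jaw":0.055,"dx":0.0325,"dy":-0.001,"dz":0.002,"ax":0,"ay":0,"az":-0.5},
  {"jaw":0.055,"dx":0.0345,"dy":-0.0013,"dz":0.002,"ax":0,"ay":0,"az":-0.6},
  {"jaw":0.055,"dx":0.0365,"dy":-0.0016,"dz":0.002,"ax":0,"ay":0,"az":-0.7},
  {"jaw":0.055,"dx":0.0385,"dy":-0.002,"dz":0.002,"ax":0,"ay":0,"az":-0.8},
  {"jaw":0.055,"dx":0.0405,"dy":-0.0025,"dz":0.002,"ax":0,"ay":0,"az":-0.9},
])

```text
time_s: 19.53
tcp_pos: [0.5243, -0.1617, -0.0122]
tcp_rot: [-2.478, -1.93, 0.001]
wrist_force: [0.0, 0.1, -0.6]
finger_gap: 0.0547
gripper_force: 0.0
```

```bash
cat > look.py <<'E'
from h import *
# vial: orange cap and pale body segmented as the bright/orange blob on the grey lane ahead of the fingers
s=get_state();w=grab_frame("wrist");c=cam("wrist",s)
o=mask(w,(3,140,60),(17,255,255));o[240:]=0
a,r=rects(o)[0];
H=cv2.cvtColor(w,cv2.COLOR_RGB2HSV)
p=cv2.inRange(w,(150,150,130),(255,255,255))            # pale label / glass
p[250:]=0
n,l,q,ctr=cv2.connectedComponentsWithStats(cv2.morphologyEx(p|o,cv2.MORPH_CLOSE,np.ones((15,15))))
i=l[int(r[0][1]),int(r[0][0])];x,y,wd,ht,ar=q[i]
C=max(cv2.findContours((l==i).astype(np.uint8),0,1)[0],key=cv2.contourArea);rr=cv2.minAreaRect(C)
box=cv2.boxPoints(rr);W=np.array([onz(c,u,.019) for u in box]);m=W.mean(0)
e=[W[1]-W[0],W[2]-W[1]];L=max(e,key=np.linalg.norm);L=L*np.sign(L@np.r_[V,0])
print("t%.2f tcp st"%s["time_s"],st(s["tcp_pos"]),"z%.4f"%s["tcp_pos"][2],"F",np.round(s["wrist_force"],1))
print("vial bbox",(x,y,wd,ht),"st",st(m),"yaw off line",round(np.degrees(np.arctan2(L[1],L[0]))-171.1,1),"size",[round(np.linalg.norm(k),4) for k in e])
oc=np.array([onz(c,u,.019) for u in cv2.boxPoints(r)]);print("cap",np.round(r[0]),np.round(r[1]),st(oc.mean(0)))
g=mask(w,(45,80,40),(85,255,255));ys,xs=np.nonzero(g)
for a,rg in rects(g,60)[:3]:print("green",a,np.round(rg[0]),st(onz(c,rg[0],.004)),np.round(rg[1]))
cv2.imwrite("pics/look_%.2f.png"%s["time_s"],w[:,:,::-1])
E
python3 look.py
```

```text
t19.53 tcp st [-0.0786 -0.543 ] z-0.0122 F [ 0.   0.1 -0.6]
vial bbox (np.int32(160), np.int32(176), np.int32(261), np.int32(74)) st [-0.0483 -0.5516] yaw off line -10.5 size [np.float64(0.0277), np.float64(0.1025)]
cap [197. 210.] [73. 64.] [-0.0412 -0.514 ]
```

Call:
jog_arm([
  {"jaw":0.055,"dx":0.002,"dy":0,"dz":0,"ax":0,"ay":0,"az":-0.05},
  {"jaw":0.055,"dx":0.004,"dy":0,"dz":0,"ax":0,"ay":0,"az":-0.1},
  {"jaw":0.055,"dx":0.006,"dy":0,"dz":0,"ax":0,"ay":0,"az":-0.15},
  {"jaw":0.055,"dx":0.008,"dy":0,"dz":0,"ax":0,"ay":0,"az":-0.2},
  {"jaw":0.055,"dx":0.01,"dy":0,"dz":0,"ax":0,"ay":0,"az":-0.25},
  {"jaw":0.055,"dx":0.012,"dy":0,"dz":0,"ax":0,"ay":0,"az":-0.3},
  {"jaw":0.055,"dx":0.014,"dy":0,"dz":0,"ax":0,"ay":0,"az":-0.35},
  {"jaw":0.055,"dx":0.016,"dy":0,"dz":0,"ax":0,"ay":0,"az":-0.4},
  {"jaw":0.055,"dx":0.018,"dy":0,"dz":0,"ax":0,"ay":0,"az":-0.45},
  {"jaw":0.055,"dx":0.02,"dy":0,"dz":0,"ax":0,"ay":0,"az":-0.5},
  {"jaw":0.055,"dx":0.022,"dy":0,"dz":0,"ax":0,"ay":0,"az":-0.55},
  {"jaw":0.055,"dx":0.024,"dy":0,"dz":0,"ax":0,"ay":0,"az":-0.6},
  {"jaw":0.055,"dx":0.026,"dy":0,"dz":0,"ax":0,"ay":0,"az":-0.65},
  {"jaw":0.055,"dx":0.028,"dy":0,"dz":0,"ax":0,"ay":0,"az":-0.7},
  {"jaw":0.055,"dx":0.03,"dy":0,"dz":0,"ax":0,"ay":0,"az":-0.75},
  {"jaw":0.055,"dx":0.032,"dy":0,"dz":0,"ax":0,"ay":0,"az":-0.8},
  {"jaw":0.055,"dx":0.034,"dy":0,"dz":0,"ax":0,"ay":0,"az":-0.85},
  {"jaw":0.055,"dx":0.036,"dy":0,"dz":0,"ax":0,"ay":0,"az":-0.87},
  {"jaw":0.055,"dx":0.038,"dy":0,"dz":0,"ax":0,"ay":0,"az":-0.87},
  {"jaw":0.055,"dx":0.04,"dy":0,"dz":0,"ax":0,"ay":0,"az":-0.87},
])

```text
time_s: 21.25
tcp_pos: [0.5341, -0.1229, -0.0122]
tcp_rot: [-2.388, -2.04, 0.0]
wrist_force: [-0.6, 0.4, -0.3]
finger_gap: 0.055
gripper_force: 0.0
```

```bash
sed -i 's/p\[250:\]/p[275:]/;s/o\[240:\]/o[275:]/' look.py; cat >> look.py <<'E'
# label bars: dark pixels inside the vial blob -> tells that it turns
hull=np.zeros(l.shape,np.uint8);cv2.fillPoly(hull,[box.astype(int)],255)
dk=(w.max(2)<70)&(hull>0);ys,xs=np.nonzero(dk[:, :]);print("bars",len(ys),(xs.mean().round(),ys.min(),ys.max()) if len(ys) else "")
# axis in image: mid of column top and bottom over blob
B=(l==i)
for xx in np.linspace(x+10,x+wd-10,5).astype(int):
    yy=np.nonzero(B[:,xx])[0];print((int(xx),int(yy.min()),int(yy.max())),end=" ")
print()
E
python3 look.py; python3 -c "
from h import *
plan(*xy(.138,-.551),-.0122,-8.9)"
```

```text
t21.25 tcp st [-0.0388 -0.5467] z-0.0122 F [-0.6  0.4 -0.3]
vial bbox (np.int32(179), np.int32(163), np.int32(260), np.int32(112)) st [-0.0106 -0.5605] yaw off line -11.0 size [np.float64(0.0346), np.float64(0.1031)]
cap [216. 204.] [71. 75.] [-0.0017 -0.5221]
bars 309 (np.float64(343.0), np.int64(248), np.int64(278))
(189, 171, 236) (249, 173, 236) (309, 183, 252) (369, 194, 264) (429, 208, 264) 
t21.30 d [1.765e-01 4.000e-03 1.000e-04] a [-0.01 -0.   -0.01] rows 5.0
```

```bash
python3 - <<'E'
from h import *
s=get_state();s=dict(s)
for b in(0,.009):
    q=dict(tcp_pos=np.array(s["tcp_pos"])+[0,0,b],tcp_rot=s["tcp_rot"]);c=cam("wrist",q)
    A,B=onz(c,(180,203),.019),onz(c,(439,242),.019);m=(A+B)/2
    print(b,"len",np.linalg.norm(A-B),"yaw",np.degrees(np.arctan2(*(A-B)[[1,0]]))-171.1,st(m),m)
plan(*m[:2],.08,81.1)
E
```

```text
0 len 0.10722217867513939 yaw -9.124926092357981 [-0.0089 -0.5607] [ 0.55253768 -0.09556425  0.019     ]
0.009 len 0.11474480701355426 yaw -9.12492609235801 [-0.0122 -0.5616] [ 0.55298206 -0.09892901  0.019     ]
t21.30 d [ 0.0264  0.0148 -0.0922] a [-0.000e+00 -1.000e-02 -1.501e+01] rows 13.0
```

Call:
jog_arm([
  {"jaw":0.055,"dx":-0.004,"dy":0,"dz":0,"ax":0,"ay":0,"az":0},
  {"jaw":0.055,"dx":-0.012,"dy":0,"dz":-0.02,"ax":0,"ay":0,"az":0},
  {"jaw":0.055,"dx":-0.01,"dy":0,"dz":-0.05,"ax":0,"ay":0,"az":-1.1},
  {"jaw":0.07,"dx":0,"dy":0.003,"dz":-0.08,"ax":0,"ay":0,"az":-2.2},
  {"jaw":0.07,"dx":0.01,"dy":0.006,"dz":-0.1,"ax":0,"ay":0,"az":-3.3},
  {"jaw":0.07,"dx":0.02,"dy":0.01,"dz":-0.1,"ax":0,"ay":0,"az":-4.4},
  {"jaw":0.07,"dx":0.0264,"dy":0.0148,"dz":-0.1,"ax":0,"ay":0,"az":-5.5},
  {"jaw":0.07,"dx":0.0264,"dy":0.0148,"dz":-0.1,"ax":0,"ay":0,"az":-6.6},
  {"jaw":0.07,"dx":0.0264,"dy":0.0148,"dz":-0.1,"ax":0,"ay":0,"az":-7.7},
  {"jaw":0.07,"dx":0.0264,"dy":0.0148,"dz":-0.1,"ax":0,"ay":0,"az":-8.8},
  {"jaw":0.07,"dx":0.0264,"dy":0.0148,"dz":-0.1,"ax":0,"ay":0,"az":-9.9},
  {"jaw":0.07,"dx":0.0264,"dy":0.0148,"dz":-0.1,"ax":0,"ay":0,"az":-11},
  {"jaw":0.07,"dx":0.0264,"dy":0.0148,"dz":-0.1,"ax":0,"ay":0,"az":-12.1},
  {"jaw":0.07,"dx":0.0264,"dy":0.0148,"dz":-0.1,"ax":0,"ay":0,"az":-13.2},
  {"jaw":0.07,"dx":0.0264,"dy":0.0148,"dz":-0.1,"ax":0,"ay":0,"az":-14.3},
  {"jaw":0.07,"dx":0.0264,"dy":0.0148,"dz":-0.1,"ax":0,"ay":0,"az":-15},
  {"jaw":0.07,"dx":0.0264,"dy":0.0148,"dz":-0.1,"ax":0,"ay":0,"az":-15},
])

```text
time_s: 22.72
tcp_pos: [0.5528, -0.0997, 0.0877]
tcp_rot: [-0.243, -3.131, -0.0]
wrist_force: [0.4, -0.6, -0.2]
finger_gap: 0.0702
gripper_force: 0.0
```

```bash
cat > look2.py <<'E'
from h import *
s=get_state();w=grab_frame("wrist");c=cam("wrist",s)
o=mask(w,(3,140,60),(17,255,255));a,r=rects(o)[0];print("t%.2f"%s["time_s"],"tcp",st(s["tcp_pos"]),s["tcp_pos"][2].round(4),"F",np.round(s["wrist_force"],1),"gap",round(s["finger_gap"],4))
print("cap wrist",np.round(r[0]),np.round(r[1]),st(onz(c,r[0],.019)))
g=mask(w,(45,80,40),(85,255,255))
for a,rg in rects(g,60)[:3]:print("green",a,np.round(rg[0]),np.round(rg[1]),st(onz(c,rg[0],.004)))
for n in("scene","side"):
    im=grab_frame(n);k=cam(n);o=mask(im,(3,140,60),(17,255,255));x0,y0,x1,y1=(165,155,355,280) if n=="scene" else (190,170,315,275)
    z=np.zeros_like(o);z[y0:y1,x0:x1]=255;R_=rects(o&z,8)
    for a,r in R_[:2]:print(n,"cap",a,np.round(r[0],1),np.round(r[1],1),st(onz(k,r[0],.019)))
    g=mask(im,(45,80,40),(85,255,255))&z
    for a,r in rects(g,8)[:3]:print(n,"green",a,np.round(r[0],1),st(onz(k,r[0],.004)))
    cv2.imwrite("pics/%s_%.2f.png"%(n,s["time_s"]),im[:,:,::-1])
cv2.imwrite("pics/lk_%.2f.png"%s["time_s"],w[:,:,::-1])
# pale body under the cap
p=cv2.inRange(w,(150,150,130),(255,255,255));n,l,q,ct=cv2.connectedComponentsWithStats(p)
for i in np.argsort(-q[1:,4])[:4]+1:print("pale",q[i],ct[i].round(),st(onz(c,ct[i],.019)))
E
python3 look2.py
```

```text
t22.72 tcp [-0.013  -0.5616] 0.0877 F [ 0.4 -0.6 -0.2] gap 0.0702
cap wrist [298. 163.] [44. 42.] [ 0.0008 -0.5248]
green 3870.0 [521. 162.] [ 25. 256.] [ 0.1644 -0.5269]
green 308.0 [504. 301.] [16. 23.] [ 0.1752 -0.643 ]
scene cap 96.5 [223.4 221.8] [10.4 13.4] [ 0.0022 -0.5154]
scene green 249.0 [286.7 200.9] [ 0.1666 -0.5506]
scene green 20.5 [260.8 177.8] [ 0.1753 -0.4406]
side cap 102.0 [248. 234.] [12. 10.] [-0.0012 -0.5224]
side green 79.0 [237.  202.3] [ 0.1635 -0.5368]
pale [    0     0   560   194 50496] [205.  62.] [-0.0591 -0.4612]
pale [    0   222   157   157 15509] [ 69. 281.] [-0.1728 -0.6158]
pale [  185   295   187    90 13523] [278. 335.] [-0.0126 -0.6654]
pale [ 409  296  151   76 4884] [508. 321.] [ 0.1706 -0.6512]
```

Call:
jog_arm([
  {"jaw":0.07,"dx":0.0055,"dy":0.0075,"dz":0.03,"ax":0,"ay":0,"az":0},
  {"jaw":0.07,"dx":0.0055,"dy":0.0075,"dz":0.055,"ax":0,"ay":0,"az":0},
  {"jaw":0.07,"dx":0.0055,"dy":0.0075,"dz":0.075,"ax":0,"ay":0,"az":0},
  {"jaw":0.07,"dx":0.0055,"dy":0.0075,"dz":0.088,"ax":0,"ay":0,"az":0},
  {"jaw":0.07,"dx":0.0055,"dy":0.0075,"dz":0.0945,"ax":0,"ay":0,"az":0},
  {"jaw":0.07,"dx":0.0055,"dy":0.0075,"dz":0.0945,"ax":0,"ay":0,"az":0},
  {"jaw":0.06,"dx":0.0055,"dy":0.0075,"dz":0.0945,"ax":0,"ay":0,"az":0},
  {"jaw":0.052,"dx":0.0055,"dy":0.0075,"dz":0.0945,"ax":0,"ay":0,"az":0},
  {"jaw":0.046,"dx":0.0055,"dy":0.0075,"dz":0.0945,"ax":0,"ay":0,"az":0},
  {"jaw":0.042,"dx":0.0055,"dy":0.0075,"dz":0.0945,"ax":0,"ay":0,"az":0},
  {"jaw":0.039,"dx":0.0055,"dy":0.0075,"dz":0.0945,"ax":0,"ay":0,"az":0},
  {"jaw":0.037,"dx":0.0055,"dy":0.0075,"dz":0.0945,"ax":0,"ay":0,"az":0},
  {"jaw":0.036,"dx":0.0055,"dy":0.0075,"dz":0.0945,"ax":0,"ay":0,"az":0},
  {"jaw":0.035,"dx":0.0055,"dy":0.0075,"dz":0.0945,"ax":0,"ay":0,"az":0},
], force=20)

```text
time_s: 24.03
tcp_pos: [0.5486, -0.0911, -0.0066]
tcp_rot: [-0.246, -3.131, -0.0]
wrist_force: [0.7, 1.0, -0.2]
finger_gap: 0.035
gripper_force: 0.0
```

```bash
python3 look2.py
```

```text
t24.03 tcp [-0.0051 -0.5561] -0.0066 F [ 0.7  1.  -0.2] gap 0.035
cap wrist [293. 215.] [72. 76.] [ 0.0015 -0.5254]
scene green 252.0 [287.  201.1] [ 0.1667 -0.5513]
scene green 20.5 [260.8 177.8] [ 0.1753 -0.4406]
side cap 102.5 [248.  233.5] [11. 10.] [ 0.0006 -0.5229]
side green 58.0 [230.  203.3] [ 0.1634 -0.5192]
pale [  355    77   182   249 32603] [440. 181.] [ 0.0613 -0.511 ]
pale [    0     0   560    48 25878] [276.  23.] [-0.0055 -0.4528]
pale [   0   54   52  177 5006] [ 18. 149.] [-0.1079 -0.4974]
pale [   0  296   79  107 4534] [ 35. 347.] [-0.1221 -0.5921]
```

Call:
jog_arm([
  {"jaw":0.034,"dx":0,"dy":0,"dz":0.002,"ax":0,"ay":0,"az":0},
  {"jaw":0.033,"dx":0,"dy":0,"dz":0.002,"ax":0,"ay":0,"az":0},
  {"jaw":0.032,"dx":0,"dy":0,"dz":0.002,"ax":0,"ay":0,"az":0},
  {"jaw":0.0315,"dx":0,"dy":0,"dz":0.002,"ax":0,"ay":0,"az":0},
  {"jaw":0.031,"dx":0,"dy":0,"dz":0.002,"ax":0,"ay":0,"az":0},
  {"jaw":0.0305,"dx":0,"dy":0,"dz":0.002,"ax":0,"ay":0,"az":0},
  {"jaw":0.0305,"dx":0,"dy":0,"dz":0.002,"ax":0,"ay":0,"az":0},
], force=20)

```text
time_s: 24.77
tcp_pos: [0.549, -0.0912, -0.0082]
tcp_rot: [0.246, 3.132, 0.0]
wrist_force: [-0.5, 0.3, 5.1]
finger_gap: 0.0321
gripper_force: 17.7
```

```bash
python3 look2.py | head -8; python3 -c "
from h import *
print(get_state()['gripper_force'])"
```

```text
t24.77 tcp [-0.0052 -0.5565] -0.0082 F [-0.5  0.3  5.1] gap 0.0321
cap wrist [291. 215.] [73. 77.] [ 0.0007 -0.5253]
scene green 254.0 [287.  201.1] [ 0.1667 -0.5513]
scene green 19.5 [260.8 177.8] [ 0.1753 -0.4406]
side cap 108.0 [248. 234.] [12. 10.] [-0.0012 -0.5224]
side green 57.5 [230.  203.3] [ 0.1634 -0.5192]
pale [  355    75   185   240 32651] [442. 179.] [ 0.0612 -0.5099]
pale [    0     0   560    46 24925] [276.  22.] [-0.0055 -0.4533]
17.732320725917816
```

Call:
jog_arm([
  {"jaw":0.0335,"dx":0,"dy":0,"dz":0,"ax":0,"ay":0,"az":0},
  {"jaw":0.0335,"dx":0,"dy":0,"dz":0,"ax":0,"ay":0,"az":-0.2},
  {"jaw":0.0335,"dx":0,"dy":0,"dz":0,"ax":0,"ay":0,"az":-0.4},
  {"jaw":0.0335,"dx":0,"dy":0,"dz":0,"ax":0,"ay":0,"az":-0.6},
  {"jaw":0.0335,"dx":0,"dy":0,"dz":0,"ax":0,"ay":0,"az":-0.8},
  {"jaw":0.0335,"dx":0,"dy":0,"dz":0,"ax":0,"ay":0,"az":-1.0},
  {"jaw":0.0335,"dx":0,"dy":0,"dz":0,"ax":0,"ay":0,"az":-1.2},
  {"jaw":0.0335,"dx":0,"dy":0,"dz":0,"ax":0,"ay":0,"az":-1.4},
  {"jaw":0.0335,"dx":0,"dy":0,"dz":0,"ax":0,"ay":0,"az":-1.4},
])

```text
time_s: 25.67
tcp_pos: [0.5486, -0.091, -0.0088]
tcp_rot: [-0.014, -3.141, -0.001]
wrist_force: [0.8, 0.1, 1.1]
finger_gap: 0.0333
gripper_force: 0.1
```

```bash
python3 look2.py | head -8; python3 - <<'E'
from h import *
import glob
s=get_state();print(s['gripper_force'])
# vial silhouette in the wrist picture: colour along columns
w=cv2.imread(sorted(glob.glob("pics/lk_*"))[-1])[:,:,::-1];c=cam("wrist",s)
o=mask(w.copy(),(3,140,60),(17,255,255));C=max(cv2.findContours(o,0,1)[0],key=cv2.contourArea)
x,y,ww,hh=cv2.boundingRect(C);print(x,y,ww,hh)
for r in range(y+8,y+hh+12,10):
    xs=np.nonzero(o[r,:])[0]; print(r,(xs.min(),xs.max()) if len(xs) else None,end=" ")
E
```

```text
t25.67 tcp [-0.0051 -0.556 ] -0.0088 F [0.8 0.1 1.1] gap 0.0333
cap wrist [289. 217.] [73. 77.] [-0.0047 -0.5252]
green 69.0 [556. 396.] [20.  7.] [ 0.1597 -0.6125]
scene green 249.5 [287.  201.1] [ 0.1667 -0.5513]
scene green 19.5 [260.8 177.8] [ 0.1753 -0.4406]
side cap 119.0 [249.2 235.2] [12.3 11.5] [-0.0063 -0.5237]
side green 54.0 [228.  203.6] [ 0.1634 -0.5143]
pale [  354    95   205   246 31244] [449. 206.] [ 0.0595 -0.5106]
0.02743386081419885
252 178 79 79
186 (np.int64(259), np.int64(320)) 196 (np.int64(257), np.int64(330)) 206 (np.int64(256), np.int64(328)) 216 (np.int64(254), np.int64(326)) 226 (np.int64(253), np.int64(324)) 236 (np.int64(252), np.int64(322)) 246 (np.int64(258), np.int64(320)) 256 (np.int64(286), np.int64(304)) 266 None
```

The cap is now level with the TCP along the lane, so the vial is parallel to the line. I'll square the tool with a loose cage, so nothing is gripped, and push with the rear pad.

Call:
jog_arm([
  {"jaw":0.037,"dx":0,"dy":0,"dz":0,"ax":0,"ay":0,"az":0},
  {"jaw":0.038,"dx":0,"dy":0,"dz":0,"ax":0,"ay":0,"az":0.4},
  {"jaw":0.038,"dx":0,"dy":0,"dz":0,"ax":0,"ay":0,"az":0.8},
  {"jaw":0.038,"dx":0,"dy":0,"dz":0,"ax":0,"ay":0,"az":1.2},
  {"jaw":0.038,"dx":0,"dy":0,"dz":0,"ax":0,"ay":0,"az":1.4},
  {"jaw":0.038,"dx":0,"dy":0,"dz":0,"ax":0,"ay":0,"az":1.4},
])

```text
time_s: 26.32
tcp_pos: [0.5486, -0.0911, -0.0087]
tcp_rot: [-0.247, -3.131, -0.0]
wrist_force: [0.6, -0.1, -1.0]
finger_gap: 0.0383
gripper_force: 0.0
```

Call:
jog_arm([
  {"jaw":0.038,"dx":0,"dy":0.001,"dz":0,"ax":0,"ay":0,"az":0},
  {"jaw":0.038,"dx":0,"dy":0.002,"dz":0,"ax":0,"ay":0,"az":0},
  {"jaw":0.038,"dx":0,"dy":0.003,"dz":0,"ax":0,"ay":0,"az":0},
  {"jaw":0.038,"dx":0,"dy":0.004,"dz":0,"ax":0,"ay":0,"az":0},
  {"jaw":0.038,"dx":0,"dy":0.005,"dz":0,"ax":0,"ay":0,"az":0},
  {"jaw":0.038,"dx":0,"dy":0.006,"dz":0,"ax":0,"ay":0,"az":0},
  {"jaw":0.038,"dx":0,"dy":0.0075,"dz":0,"ax":0,"ay":0,"az":0},
  {"jaw":0.038,"dx":0,"dy":0.009,"dz":0,"ax":0,"ay":0,"az":0},
  {"jaw":0.038,"dx":0,"dy":0.0105,"dz":0,"ax":0,"ay":0,"az":0},
  {"jaw":0.038,"dx":0,"dy":0.012,"dz":0,"ax":0,"ay":0,"az":0},
  {"jaw":0.038,"dx":0,"dy":0.014,"dz":0,"ax":0,"ay":0,"az":0},
  {"jaw":0.038,"dx":0,"dy":0.016,"dz":0,"ax":0,"ay":0,"az":0},
  {"jaw":0.038,"dx":0,"dy":0.018,"dz":0,"ax":0,"ay":0,"az":0},
  {"jaw":0.038,"dx":0,"dy":0.02,"dz":0,"ax":0,"ay":0,"az":0},
  {"jaw":0.038,"dx":0,"dy":0.022,"dz":0,"ax":0,"ay":0,"az":0},
  {"jaw":0.038,"dx":0,"dy":0.024,"dz":0,"ax":0,"ay":0,"az":0},
  {"jaw":0.038,"dx":0,"dy":0.026,"dz":0,"ax":0,"ay":0,"az":0},
  {"jaw":0.038,"dx":0,"dy":0.028,"dz":0,"ax":0,"ay":0,"az":0},
  {"jaw":0.038,"dx":0,"dy":0.03,"dz":0,"ax":0,"ay":0,"az":0},
])

```text
time_s: 27.9
tcp_pos: [0.5533, -0.0612, -0.0087]
tcp_rot: [-0.246, -3.131, -0.0]
wrist_force: [-0.2, -0.4, 0.8]
finger_gap: 0.0381
gripper_force: 0.0
```

```bash
python3 look2.py | head -8; python3 -c "
from h import *
plan(*xy(.155,-.556),-.0088,81.1)"; cat > bars.py <<'E'
from h import *
import glob
# dark barcode pixels on the vial body seen by the side camera (turning check)
for n in sorted(glob.glob("pics/side_*"))[-4:]:
    im=cv2.imread(n)[:,:,::-1].copy();o=mask(im,(3,140,60),(17,255,255));z=np.zeros_like(o);z[170:275,190:315]=255
    r=rects(o&z,8)[0][1][0];x,y=int(r[0]),int(r[1]);q=im[y-12:y+10,x+12:x+45].max(2);print(n,(x,y),"dark",int((q<75).sum()))
E
python3 bars.py
```

```text
t27.90 tcp [ 0.0251 -0.5561] -0.0087 F [-0.2 -0.4  0.8] gap 0.0381
cap wrist [268. 216.] [77. 72.] [ 0.0212 -0.5253]
green 2222.0 [552. 315.] [ 23. 147.] [ 0.1648 -0.5837]
scene green 232.0 [287.4 201.4] [ 0.1668 -0.5529]
scene green 18.5 [260.8 177.8] [ 0.1753 -0.4406]
side cap 109.5 [245.5 228. ] [12. 11.] [ 0.0228 -0.523 ]
side green 53.0 [228.  203.6] [ 0.1634 -0.5143]
pale [  239    77   228   237 32675] [374. 181.] [ 0.0639 -0.5102]
t28.05 d [3.0e-04 1.3e-01 1.0e-04] a [ 0.   -0.01 -0.01] rows 4.0
pics/side_24.03.png (248, 233) dark 308
pics/side_24.77.png (248, 234) dark 311
pics/side_25.67.png (249, 235) dark 320
pics/side_27.90.png (245, 228) dark 245
```

Call:
jog_arm([
  {"jaw":0.038,"dx":0,"dy":0.001,"dz":0,"ax":0,"ay":0,"az":0},
  {"jaw":0.038,"dx":0,"dy":0.0025,"dz":0,"ax":0,"ay":0,"az":0},
  {"jaw":0.038,"dx":0,"dy":0.0045,"dz":0,"ax":0,"ay":0,"az":0},
  {"jaw":0.038,"dx":0,"dy":0.0065,"dz":0,"ax":0,"ay":0,"az":0},
  {"jaw":0.038,"dx":0,"dy":0.0085,"dz":0,"ax":0,"ay":0,"az":0},
  {"jaw":0.038,"dx":0,"dy":0.0105,"dz":0,"ax":0,"ay":0,"az":0},
  {"jaw":0.038,"dx":0,"dy":0.0125,"dz":0,"ax":0,"ay":0,"az":0},
  {"jaw":0.038,"dx":0,"dy":0.0145,"dz":0,"ax":0,"ay":0,"az":0},
  {"jaw":0.038,"dx":0,"dy":0.0165,"dz":0,"ax":0,"ay":0,"az":0},
  {"jaw":0.038,"dx":0,"dy":0.0185,"dz":0,"ax":0,"ay":0,"az":0},
  {"jaw":0.038,"dx":0,"dy":0.0205,"dz":0,"ax":0,"ay":0,"az":0},
  {"jaw":0.038,"dx":0,"dy":0.0225,"dz":0,"ax":0,"ay":0,"az":0},
  {"jaw":0.038,"dx":0,"dy":0.0245,"dz":0,"ax":0,"ay":0,"az":0},
  {"jaw":0.038,"dx":0,"dy":0.0265,"dz":0,"ax":0,"ay":0,"az":0},
  {"jaw":0.038,"dx":0,"dy":0.0285,"dz":0,"ax":0,"ay":0,"az":0},
  {"jaw":0.038,"dx":0,"dy":0.0305,"dz":0,"ax":0,"ay":0,"az":0},
  {"jaw":0.038,"dx":0,"dy":0.0325,"dz":0,"ax":0,"ay":0,"az":0},
  {"jaw":0.038,"dx":0,"dy":0.0345,"dz":0,"ax":0,"ay":0,"az":0},
  {"jaw":0.038,"dx":0,"dy":0.0365,"dz":0,"ax":0,"ay":0,"az":0},
  {"jaw":0.038,"dx":0,"dy":0.0385,"dz":0,"ax":0,"ay":0,"az":0},
])

```text
time_s: 29.72
tcp_pos: [0.5593, -0.0232, -0.0087]
tcp_rot: [-0.246, -3.131, -0.0]
wrist_force: [0.4, 0.4, -0.9]
finger_gap: 0.0382
gripper_force: 0.0
```

Call:
jog_arm([
  {"jaw":0.038,"dx":0,"dy":0.002,"dz":0,"ax":0,"ay":0,"az":0},
  {"jaw":0.038,"dx":0,"dy":0.004,"dz":0,"ax":0,"ay":0,"az":0},
  {"jaw":0.038,"dx":0,"dy":0.006,"dz":0,"ax":0,"ay":0,"az":0},
  {"jaw":0.038,"dx":0,"dy":0.008,"dz":0,"ax":0,"ay":0,"az":0},
  {"jaw":0.038,"dx":0,"dy":0.01,"dz":0,"ax":0,"ay":0,"az":0},
  {"jaw":0.038,"dx":0,"dy":0.012,"dz":0,"ax":0,"ay":0,"az":0},
  {"jaw":0.038,"dx":0,"dy":0.014,"dz":0,"ax":0,"ay":0,"az":0},
  {"jaw":0.038,"dx":0,"dy":0.016,"dz":0,"ax":0,"ay":0,"az":0},
  {"jaw":0.038,"dx":0,"dy":0.018,"dz":0,"ax":0,"ay":0,"az":0},
  {"jaw":0.038,"dx":0,"dy":0.02,"dz":0,"ax":0,"ay":0,"az":0},
  {"jaw":0.038,"dx":0,"dy":0.022,"dz":0,"ax":0,"ay":0,"az":0},
  {"jaw":0.038,"dx":0,"dy":0.024,"dz":0,"ax":0,"ay":0,"az":0},
  {"jaw":0.038,"dx":0,"dy":0.026,"dz":0,"ax":0,"ay":0,"az":0},
  {"jaw":0.038,"dx":0,"dy":0.028,"dz":0,"ax":0,"ay":0,"az":0},
  {"jaw":0.038,"dx":0,"dy":0.03,"dz":0,"ax":0,"ay":0,"az":0},
  {"jaw":0.038,"dx":0,"dy":0.032,"dz":0,"ax":0,"ay":0,"az":0},
  {"jaw":0.038,"dx":0,"dy":0.034,"dz":0,"ax":0,"ay":0,"az":0},
  {"jaw":0.038,"dx":0,"dy":0.036,"dz":0,"ax":0,"ay":0,"az":0},
  {"jaw":0.038,"dx":0,"dy":0.038,"dz":0,"ax":0,"ay":0,"az":0},
  {"jaw":0.038,"dx":0,"dy":0.04,"dz":0,"ax":0,"ay":0,"az":0},
])

```text
time_s: 31.38
tcp_pos: [0.5656, 0.0163, -0.0087]
tcp_rot: [-0.246, -3.131, -0.0]
wrist_force: [-0.4, -0.0, -0.2]
finger_gap: 0.0377
gripper_force: 0.0
```

```bash
python3 look2.py | head -8
```

```text
t31.38 tcp [ 0.1036 -0.5562] -0.0087 F [-0.4 -0.  -0.2] gap 0.0377
cap wrist [268. 216.] [77. 73.] [ 0.0999 -0.5254]
green 6949.0 [412. 182.] [ 30. 268.] [ 0.164  -0.5143]
green 1925.5 [446.  26.] [43. 50.] [ 0.17   -0.4518]
green 310.0 [400. 411.] [16. 24.] [ 0.1727 -0.647 ]
scene green 153.0 [297.1 208.5] [ 0.1674 -0.5866]
side cap 86.0 [237.5 209.8] [10.7  9.9] [ 0.1027 -0.5242]
side green 40.0 [225.  203.9] [ 0.164 -0.507]
```

Call:
jog_arm([
  {"jaw":0.038,"dx":0,"dy":0.002,"dz":0,"ax":0,"ay":0,"az":0},
  {"jaw":0.038,"dx":0,"dy":0.005,"dz":0,"ax":0,"ay":0,"az":0},
  {"jaw":0.038,"dx":0,"dy":0.008,"dz":0,"ax":0,"ay":0,"az":0},
  {"jaw":0.038,"dx":0,"dy":0.011,"dz":0,"ax":0,"ay":0,"az":0},
  {"jaw":0.038,"dx":0,"dy":0.014,"dz":0,"ax":0,"ay":0,"az":0},
  {"jaw":0.038,"dx":0,"dy":0.017,"dz":0,"ax":0,"ay":0,"az":0},
  {"jaw":0.038,"dx":0,"dy":0.02,"dz":0,"ax":0,"ay":0,"az":0},
  {"jaw":0.038,"dx":0,"dy":0.023,"dz":0,"ax":0,"ay":0,"az":0},
  {"jaw":0.038,"dx":0,"dy":0.026,"dz":0,"ax":0,"ay":0,"az":0},
  {"jaw":0.038,"dx":0,"dy":0.029,"dz":0,"ax":0,"ay":0,"az":0},
  {"jaw":0.038,"dx":0,"dy":0.032,"dz":0,"ax":0,"ay":0,"az":0},
  {"jaw":0.038,"dx":0,"dy":0.035,"dz":0,"ax":0,"ay":0,"az":0},
  {"jaw":0.038,"dx":0,"dy":0.038,"dz":0,"ax":0,"ay":0,"az":0},
  {"jaw":0.038,"dx":0,"dy":0.0405,"dz":0,"ax":0,"ay":0,"az":0},
  {"jaw":0.038,"dx":0,"dy":0.043,"dz":0,"ax":0,"ay":0,"az":0},
  {"jaw":0.038,"dx":0,"dy":0.045,"dz":0,"ax":0,"ay":0,"az":0},
  {"jaw":0.038,"dx":0,"dy":0.047,"dz":0,"ax":0,"ay":0,"az":0},
  {"jaw":0.038,"dx":0,"dy":0.0485,"dz":0,"ax":0,"ay":0,"az":0},
  {"jaw":0.038,"dx":0,"dy":0.0495,"dz":0,"ax":0,"ay":0,"az":0},
  {"jaw":0.038,"dx":0,"dy":0.05,"dz":0,"ax":0,"ay":0,"az":0},
])

```text
time_s: 33.2
tcp_pos: [0.5734, 0.0656, -0.0087]
tcp_rot: [-0.246, -3.131, -0.0]
wrist_force: [-0.3, 1.0, -0.2]
finger_gap: 0.0382
gripper_force: 0.0
```

```bash
python3 look2.py | head -8
```

```text
t33.20 tcp [ 0.1535 -0.5563] -0.0087 F [-0.3  1.  -0.2] gap 0.0382
cap wrist [268. 217.] [78. 72.] [ 0.1496 -0.5258]
green 5115.0 [303. 212.] [321.  30.] [ 0.1653 -0.5283]
green 1880.0 [306.  26.] [43. 45.] [ 0.1651 -0.4518]
scene green 53.5 [308.  214.7] [ 0.1722 -0.6191]
scene green 16.5 [260.7 178. ] [ 0.1746 -0.441 ]
side cap 82.0 [233.1 200.5] [10.4  9.4] [ 0.1488 -0.5242]
side green 24.5 [217.4 205. ] [ 0.1636 -0.4883]
```

Call:
jog_arm([
  {"jaw":0.038,"dx":0,"dy":0.001,"dz":0,"ax":0,"ay":0,"az":0},
  {"jaw":0.038,"dx":0,"dy":0.002,"dz":0,"ax":0,"ay":0,"az":0},
  {"jaw":0.038,"dx":0,"dy":0.003,"dz":0,"ax":0,"ay":0,"az":0},
  {"jaw":0.038,"dx":0,"dy":0.004,"dz":0,"ax":0,"ay":0,"az":0},
  {"jaw":0.038,"dx":0,"dy":0.005,"dz":0,"ax":0,"ay":0,"az":0},
  {"jaw":0.038,"dx":0,"dy":0.006,"dz":0,"ax":0,"ay":0,"az":0},
  {"jaw":0.038,"dx":0,"dy":0.007,"dz":0,"ax":0,"ay":0,"az":0},
  {"jaw":0.038,"dx":0,"dy":0.008,"dz":0,"ax":0,"ay":0,"az":0},
  {"jaw":0.038,"dx":0,"dy":0.009,"dz":0,"ax":0,"ay":0,"az":0},
  {"jaw":0.038,"dx":0,"dy":0.01,"dz":0,"ax":0,"ay":0,"az":0},
  {"jaw":0.038,"dx":0,"dy":0.0107,"dz":0,"ax":0,"ay":0,"az":0},
  {"jaw":0.038,"dx":0,"dy":0.0113,"dz":0,"ax":0,"ay":0,"az":0},
  {"jaw":0.038,"dx":0,"dy":0.0118,"dz":0,"ax":0,"ay":0,"az":0},
  {"jaw":0.038,"dx":0,"dy":0.0122,"dz":0,"ax":0,"ay":0,"az":0},
  {"jaw":0.038,"dx":0,"dy":0.0125,"dz":0,"ax":0,"ay":0,"az":0},
  {"jaw":0.038,"dx":0,"dy":0.0125,"dz":0,"ax":0,"ay":0,"az":0},
])

```text
time_s: 34.68
tcp_pos: [0.5753, 0.0779, -0.0087]
tcp_rot: [-0.246, -3.131, -0.001]
wrist_force: [-0.5, 0.9, -0.0]
finger_gap: 0.038
gripper_force: 0.0
```

```bash
python3 look2.py | head -8; python3 - <<'E'
from h import *
import glob
w=cv2.imread(sorted(glob.glob("pics/lk_*"))[-1])[:,:,::-1].copy();c=cam("wrist",get_state())
g=mask(w,(45,80,40),(85,255,255))
for r in (60,90,120,150,165):
    xs=np.nonzero(g[r,150:420])[0]+150
    if len(xs): print(r,xs.min(),xs.max(),st(onz(c,((xs.min()+xs.max())/2,r),.004)))
r=(26);xs=np.nonzero(g[r,150:420])[0]+150;print("tab",xs.min(),xs.max(),st(onz(c,((xs.min()+xs.max())/2,r),.016)))
E
```

```text
t34.68 tcp [ 0.166  -0.5563] -0.0087 F [-0.5  0.9 -0. ] gap 0.038
cap wrist [268. 218.] [77. 72.] [ 0.1621 -0.526 ]
green 3534.0 [272. 114.] [127.  30.] [ 0.1638 -0.4851]
green 1880.5 [271.  26.] [43. 44.] [ 0.1636 -0.4518]
scene green 48.0 [307.9 215.6] [ 0.1701 -0.621 ]
scene green 19.0 [260.5 178. ] [ 0.1741 -0.4409]
scene green 12.0 [264. 185.] [ 0.1632 -0.468 ]
side cap 78.5 [231.5 198. ] [10.  9.] [ 0.1619 -0.5233]
60 257 286 [ 0.1636 -0.4639]
90 258 287 [ 0.1639 -0.4754]
120 259 287 [ 0.1641 -0.4874]
150 259 286 [ 0.1638 -0.5001]
165 260 286 [ 0.164  -0.5067]
tab 249 293 [ 0.1637 -0.454 ]
```

Call:
jog_arm([
  {"jaw":0.038,"dx":0,"dy":0.0003,"dz":0,"ax":0,"ay":0,"az":0},
  {"jaw":0.038,"dx":0,"dy":0.0006,"dz":0,"ax":0,"ay":0,"az":0},
  {"jaw":0.038,"dx":0,"dy":0.001,"dz":0,"ax":0,"ay":0,"az":0},
  {"jaw":0.038,"dx":0,"dy":0.001,"dz":0,"ax":0,"ay":0,"az":0},
  {"jaw":0.038,"dx":0,"dy":0.001,"dz":0,"ax":0,"ay":0,"az":0},
  {"jaw":0.038,"dx":0,"dy":-0.001,"dz":0,"ax":0,"ay":0,"az":0},
  {"jaw":0.038,"dx":0,"dy":-0.0025,"dz":0,"ax":0,"ay":0,"az":0},
  {"jaw":0.05,"dx":0,"dy":-0.0025,"dz":0,"ax":0,"ay":0,"az":0},
  {"jaw":0.06,"dx":0,"dy":-0.0025,"dz":0,"ax":0,"ay":0,"az":0},
  {"jaw":0.06,"dx":0,"dy":-0.0025,"dz":0,"ax":0,"ay":0,"az":0},
  {"jaw":0.06,"dx":0,"dy":-0.0025,"dz":-0.01,"ax":0,"ay":0,"az":0},
  {"jaw":0.06,"dx":0,"dy":-0.0025,"dz":-0.03,"ax":0,"ay":0,"az":0},
  {"jaw":0.06,"dx":0,"dy":-0.0025,"dz":-0.06,"ax":0,"ay":0,"az":0},
  {"jaw":0.06,"dx":0,"dy":-0.0025,"dz":-0.09,"ax":0,"ay":0,"az":0},
  {"jaw":0.06,"dx":0,"dy":-0.0025,"dz":-0.13,"ax":0,"ay":0,"az":0},
  {"jaw":0.06,"dx":-0.03,"dy":-0.0025,"dz":-0.17,"ax":0,"ay":0,"az":0},
  {"jaw":0.06,"dx":-0.06,"dy":-0.0025,"dz":-0.2,"ax":0,"ay":0,"az":0},
  {"jaw":0.06,"dx":-0.06,"dy":-0.0025,"dz":-0.2,"ax":0,"ay":0,"az":0},
  {"jaw":0.06,"dx":-0.06,"dy":-0.0025,"dz":-0.2,"ax":0,"ay":0,"az":0},
])

```text
time_s: 36.42
tcp_pos: [0.6368, 0.0655, 0.1955]
tcp_rot: [0.247, 3.126, 0.002]
wrist_force: [0.3, -0.6, -0.1]
finger_gap: 0.0604
gripper_force: 0.0
```

```bash
python3 look2.py; python3 - <<'E'
from h import *
import glob
s=get_state();w=cv2.imread(sorted(glob.glob("pics/lk_*"))[-1])[:,:,::-1].copy();c=cam("wrist",s)
o=mask(w,(3,140,60),(17,255,255));x,y,ww,hh=cv2.boundingRect(max(cv2.findContours(o,0,1)[0],key=cv2.contourArea))
print("capbox",x,y,ww,hh)
grey=np.median(w[y:y+hh,x-40:x-25].reshape(-1,3),0);print(grey)
for r in range(y+3,y+hh+110,8):
    d=np.abs(w[r,x-25:x+ww+25].astype(int)-grey).max(1)>45;g=mask(w[r:r+1],(45,80,40),(85,255,255))[0,x-25:x+ww+25]>0
    xs=np.nonzero(d&~g)[0]+x-25
    if len(xs):print(r,xs.min(),xs.max(),st(onz(c,((xs.min()+xs.max())/2,r),.019)))
E
```

```text
t36.42 tcp [ 0.1633 -0.619 ] 0.1955 F [ 0.3 -0.6 -0.1] gap 0.0604
cap wrist [278.  80.] [29. 31.] [ 0.1635 -0.5239]
green 693.5 [278.  36.] [57. 13.] [ 0.1637 -0.4841]
green 170.0 [278. 193.] [12. 15.] [ 0.1643 -0.6373]
green 142.5 [278. 178.] [13. 11.] [ 0.1644 -0.6212]
scene cap 88.5 [277.3 189.8] [ 9.8 11.8] [ 0.1654 -0.517 ]
scene green 50.0 [308.1 214.7] [ 0.1724 -0.6193]
scene green 42.0 [266.8 186. ] [ 0.1661 -0.4756]
scene green 18.5 [260.8 177.8] [ 0.1753 -0.4406]
side cap 79.5 [231.5 198. ] [10.  9.] [ 0.1619 -0.5233]
side green 24.5 [217.4 205. ] [ 0.1636 -0.4883]
pale [    0   188   424   194 50103] [184. 267.] [ 0.059  -0.7181]
pale [  505     0    55   248 10030] [538. 112.] [ 0.4153 -0.5528]
pale [ 422  132   83  107 6721] [465. 185.] [ 0.3569 -0.625 ]
pale [ 487  300   73   82 2187] [529. 345.] [ 0.4673 -0.8245]
capbox 262 66 32 30
[113. 107. 106.]
69 262 293 [ 0.1632 -0.5093]
77 261 293 [ 0.1627 -0.5161]
85 262 292 [ 0.1627 -0.5231]
93 262 292 [ 0.1627 -0.5301]
101 272 292 [ 0.1674 -0.5372]
109 271 292 [ 0.1669 -0.5445]
117 268 293 [ 0.166  -0.5518]
125 268 293 [ 0.166  -0.5592]
133 268 292 [ 0.1655 -0.5667]
141 268 292 [ 0.1655 -0.5744]
149 268 292 [ 0.1655 -0.5821]
157 268 292 [ 0.1655 -0.59  ]
165 270 291 [ 0.166  -0.5979]
189 243 318 [ 0.166  -0.6225]
197 237 318 [ 0.1629 -0.6309]
205 237 318 [ 0.1629 -0.6395]
```

```bash
python3 - <<'E'
from h import *
import glob
w=cv2.imread(sorted(glob.glob("pics/lk_*"))[-1])[:,:,::-1]
f=np.load("w2.npz")["w"]
print("bars now",int((w[100:168,266:292].max(2)<60).sum()),"at start",int((f[130:190,80:110].max(2)<60).sum()))
sc=grab_frame("scene");c=cam("scene");z=mask(sc,(20,120,60),(34,255,255));k=np.zeros_like(z);k[250:360,30:165]=255
for a,r in rects(z&k,8)[:1]:
    p=onz(c,r[0],.03)[:2]-[.460,-.386];print("canister in sheet axes",p@[.967,-.255],p@[.255,.967],r[1])
print(sign_off())
E
```

```text
bars now 0 at start 219
canister in sheet axes 0.03550335879635701 -0.0004296868802768656 (31.895263671875, 21.0786075592041)
the job is handed in; nothing more can be done
None
```

The job is handed in at about 36 s of the 72 s: the slide box lies flat and the canister stands upright on the sheet, both let go, and the vial rests along the green line under 1 mm short of its middle, never past it. It travelled about 240 mm and its bar label had turned out of view at the end, so it rolled. It had been lying about 10° askew, so partway along I pivoted it straight on the lane between the pads (one brief squeeze of up to 18 N, no lift commanded).

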